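# Batch-test battery packs in a key-operated tester

### The job

Make sure the isolator is off and every battery pack on the bench is lying flat in a bay of the tester, one pack to a bay. Then switch the isolator on, take the key from its stand, push it fully into the key switch, turn it clockwise to its stop and back home, and withdraw it. Stand the key back in its stand, fully in, and finally switch the isolator off again, leaving the packs in their bays and the bottle, tub and screwdriver alone.

Things in the scene. Friction and masses are not known exactly. Their poses are not given: they have to be found in the camera images.
- tester: fixed white tray 116 x 198 mm (x, y), three open bays side by side along its y, centres at own y = -64, 0, +64 mm, x = 0. A bay is 104 (x) by 58 mm (y), floor 5 mm and wall tops 20 mm above the bench; packs lie along the tester's x, either way round, their tops 30 mm above the walls: hold them high. Grey housing 35 mm high at own x = 58 to 108 mm. Origin: underside, middle of the bays
- pack0_center (a point): centre (half-way up) of a battery pack: plain white plastic block with a thin grey band, 86 x 46 x 45 mm (own x, y, z), 280 g, lying on its 86 x 46 face on the bench. All packs are alike; two or three are present, the others absent (None).
- pack1_center (a point): centre (half-way up) of a battery pack: plain white plastic block with a thin grey band, 86 x 46 x 45 mm (own x, y, z), 280 g, lying on its 86 x 46 face on the bench. All packs are alike; two or three are present, the others absent (None).
- pack2_center (a point): centre (half-way up) of a battery pack: plain white plastic block with a thin grey band, 86 x 46 x 45 mm (own x, y, z), 280 g, lying on its 86 x 46 face on the bench. All packs are alike; two or three are present, the others absent (None).
- pack3_center (a point): centre (half-way up) of a battery pack: plain white plastic block with a thin grey band, 86 x 46 x 45 mm (own x, y, z), 280 g, lying on its 86 x 46 face on the bench. All packs are alike; two or three are present, the others absent (None).
- key_bow (a point): centre of the key's grip (bow): black plate 40 x 12 x 40 mm (own x, y, z), pinched across its y. The key stands upright, own z up, 90 mm long, 70 g; below the bow (50 to 90 mm above the foot) a 6 mm steel shaft, a 24 mm collar (underside 20.5 mm, top 24.5 mm above the foot) and a flat bit 24 mm wide (own x, like the bow), 5 mm thick, 12.5 mm high, lower edge rounded. Alike both ways round
- key_tip (a point): foot of the key (centre of the bit's lower edge), 70 mm below the bow's centre, axes as the bow's
- lock_slot (a point): fixed key switch: grey box 90 x 90 mm, aluminium top 60 mm above the bench. Point: centre of the keyhole at the top surface, a slot 28 mm long (own x), 8 mm wide (own y) in a 5 mm plate. Fully in, the key's collar rests on the plate (foot 20.5 mm below it); only then can it turn, and it comes out only when back home
- lock_plug (a joint): turn of the lock's plug (rad): 0 home, in line with the slot; clockwise from above is positive, stop at 1.3. Light friction (0.04 N m), stays where left. The key has about 0.13 rad of play in it either way, so the hand must turn that much further than the plug
- stand_slot (a point): key stand, fixed: pale wooden block 80 x 60 x 45 mm. This point is the centre of its slot at the top surface, 45 mm above the bench; the slot is 32 mm long (own x) by 10 mm wide (own y), 25 mm deep. At the start the key stands in it with its collar on the top; put it back the same way.
- isolator_top (a point): isolator, fixed: grey box 110 x 70 mm, 50 mm high. This point is the centre of its top face. The lever pivots 10 mm above this point and swings in the box's own x-z plane.
- lever_bar (a point): centre of the isolator lever's cross-bar: black bar 62 mm long (along the box's y), 18 mm in diameter, on a steel stem, 85 mm from the pivot.
- isolator_lever (a joint): isolator lever (rad): 0 = off, leaning 0.6 rad to the box's -x side (black mark); 1.2 = on, leaning 0.6 rad to its +x side (white mark). It is over-centre: pushed past upright (0.6) it falls on to the far stop by its own weight; a push of 1 N moves it. It may start off, on or anywhere between.
- bottle: bystander: small amber bottle, 52 mm in diameter, 120 mm high; origin at its underside
- tub: bystander: white tub, 84 mm in diameter, 110 mm high; origin at its underside
- screwdriver: bystander: screwdriver 200 mm long lying on the bench; origin near its middle, at the underside
There are look-alikes about, which are no part of the job. Leave any purple or yellow look-alike of the part that bears pack3_center alone.

How it is judged:
By the outcome, as a careful person would: the job done as asked, in the order asked, and still so for the second after the job is handed in, with the robot touching nothing.
Of pack0, pack1, pack2, pack3 only 2 to 3 are there at a start; the rules pass over those that are not, and their reading is None.
At some moment in a run one of pack0, pack1, pack2, pack3 may be knocked a few centimetres aside while the robot is not near it.
It also fails if it takes over 210 s, if anything falls off the work surface, if the arm or the gripper's body presses on something with over 40 N, if the wrist force passes 120 N, or if a joint passes its speed limit or range.

### The arm

A 6-joint arm with a two-finger parallel gripper is mounted at the origin on the work surface. World frame = base frame: x ahead of the robot, y to its left, z up, the work surface at z = 0. Lengths are in mm, angles in rad, forces in N, time in s.
With the tool pointing down it reaches from about 400 to 925 mm from the base axis. Payload 12.5 kg.
Tool frame: the origin (TCP) lies at the very end of the fingers, on their centre line; the grasp point (between the pads) lies 19 mm behind it; y points along the fingers, z is the direction in which the jaws open and shut, and the axes are right-handed (so a half turn about y gives the same grasp; the last joint's range is limited). The gripper opens to 95 mm and grips with 3 to 60 N. Pads are 20 mm wide; open, the fingers measure 119 mm over their backs; the gripper's body (75 mm by 180 mm) begins 59 mm behind the grasp point.
Start: joints at [1.2, 0.491, 1.559, -0, 1.092, -0.106], TCP at [163.555, 603.238, 214.661] pointing down, gripper open.
Joint ranges: [-3.1, 3.1], [-0.84, 2.19], [0.05, 2.79], [-1.13, 4.28], [0.06, 2.93], [-2.69, 2.69]. Speed limits (rad/s): [2.22, 2.22, 2.79, 3.14, 3.14, 3.14].

### API

Orientations are given as [roll, pitch, yaw] about the fixed x, y, z axes, in that order (R = Rz(yaw) Ry(pitch) Rx(roll)).
In Python, from cell import env, optics gives the robot as it stands.
- The arm moves only by the tool drive_tool, never from a script. Its argument "steps" is a list of rows, each an object with "slide": the shift along the tool's x, y, z in m, a list of three; "dr": the turn, a rotation vector about the tool's x, y, z in rad, a list of three; "fingers": the finger opening in m, from 0 to 0.0951. A call has 1 to 5 rows; each row is the pose to reach, as a shift and turn from the pose commanded when the call began, along the tool's axes at that moment; what a row does not reach only later rows make up. A row lasts 1/12 s, in which the tool goes at most 41.7 mm and 7.16 degrees, less where a joint would pass 70% of its speed; a pose out of reach is approached as far as the arm can. A call with a gripper value outside its range is refused whole. The fingers move at their own pace and stop on an object; the grip force is fixed at half the most. Time passes only in rows, so rows that repeat a pose let the fingers close. It gives the time, the measured TCP pose, the force and the opening at its end, in the units of the state.
- env.state(): the state, without advancing time (a new reading comes with each control period).
- optics.read_camera(name): name is "side" or "top" or "wrist"; returns the picture (480x640x3 uint8, red, green, blue); there is no depth.
- optics.camera_model(name): a dict with "mtx" (3x3 intrinsics, pixels), "R" (3x3) and "t" (3): a world point X has camera coordinates R X + t. Camera axes: x right, y down, z forward; pixel columns grow to the right and rows downward; lengths in mm; the calibration is good to about 2 mm. The wrist camera is an equidistant fisheye: a pixel r from the principal point sees the ray r / f radians off the axis. A picture is of the moment at which its call begins: read the wrist's pose just before it. camera_model takes no time and is no camera call; for the wrist camera it gives the pose at the moment of the call.
- env.job_done(): hands the job in, once; it reports no verdict.
The state is a dict: "t": time; "joints": joint angles; "qvel": joint speeds; "tau": joint torques, N m; "eef_pos": TCP position; "tcp_rot": TCP orientation; "ft_force": force on the tool from outside, world axes, zero at the start; "moment": the same for the moment, N m; "opening": opening from 0.0 (shut) to 1.0 (fully open).
Only numpy, scipy, OpenCV 4.12 (cv2) and the standard library are available. Lean on these libraries where they do the work, as an engineer would, in place of code of your own. Each camera call takes 0.05 s, during which the arm holds its last target.

## Working session

There is one attempt and no reset: what is moved stays moved. The work goes in short steps, Python scripts to look and compute and a tool call to move; the robot and the scene stay as the last step left them, time stands still between calls to the robot, and variables do not carry over. Pictures are saved under pics/ and viewed, and the job is handed in when it is done.

Besides the shell and the picture viewer there is one more tool, called after "Emit:" as name(argument=value, ...), one argument or row to a line, values as JSON. drive_tool: Moves the arm, as the interface text tells. Its arguments: {"type":"object","properties":{"steps":{"type":"array","items":{"type":"object","properties":{"slide":{"type":"array","items":{"type":"number"}},"dr":{"type":"array","items":{"type":"number"}},"fingers":{"type":"number"}}}}},"required":["steps"]}

```bash
ls; mkdir -p pics; python3 - <<'E'
from cell import env, optics
import cv2
print(env.state())
for n in ["side","top","wrist"]:
    m=optics.camera_model(n); print(n,m)
    cv2.imwrite(f"pics/{n}0.png",optics.read_camera(n)[:,:,::-1])
E
```

```text
pics
{'t': 0.0, 'joints': array([ 1.20039342e+00,  4.91581685e-01,  1.55943965e+00,  2.93001959e-05,
        1.09170111e+00, -1.05617360e-01]), 'qvel': array([ 0.00100462, -0.00081585,  0.0005543 , -0.00066826, -0.00051264,
       -0.00012878]), 'tau': array([-4.97531131e-03, -6.12636065e+01, -2.58178174e+01,  6.90235547e-02,
        4.81864577e-02, -8.11289442e-05]), 'eef_pos': array([163.45885011, 602.99944767, 214.05137969]), 'tcp_rot': array([-1.57191708e+00,  1.44944660e-04, -2.64799145e-01]), 'ft_force': array([-0.15045048, -0.06690957, -0.41072042]), 'moment': array([-0.05572494,  0.03158784,  0.0011846 ]), 'opening': 1.0012907918212839}
side {'mtx': array([[559.89498169,   0.        , 314.31869765],
       [  0.        , 559.89498169, 232.71769486],
       [  0.        ,   0.        ,   1.        ]]), 'R': array([[ 0.8558402 , -0.5172363 ,  0.00204027],
       [-0.37304844, -0.61998388, -0.69025709],
       [ 0.35829096,  0.58998864, -0.72356133]]), 't': array([-470.60668586,  300.95283926, 1082.55357799])}
top {'mtx': array([[487.68744527,   0.        , 314.92700587],
       [  0.        , 487.68744527, 245.15861976],
       [  0.        ,   0.        ,   1.        ]]), 'R': array([[ 9.58539968e-03, -9.99953144e-01,  1.35258823e-03],
       [-9.96674884e-01, -9.66341252e-03, -8.09060852e-02],
       [ 8.09153649e-02, -5.72573557e-04, -9.96720811e-01]]), 't': array([ 19.44158351, 539.72371795, 993.08947013])}
wrist {'mtx': array([[371.64829954,   0.        , 317.68808955],
       [  0.        , 371.64829954, 235.41326422],
       [  0.        ,   0.        ,   1.        ]]), 'R': array([[ 0.26274294,  0.96486506, -0.00124697],
       [ 0.93260408, -0.25362611,  0.25675558],
       [ 0.24741823, -0.06862365, -0.96647556]]), 't': array([-624.08615381,  -28.07640411,  390.07893702])}
```

View pics/top0.png

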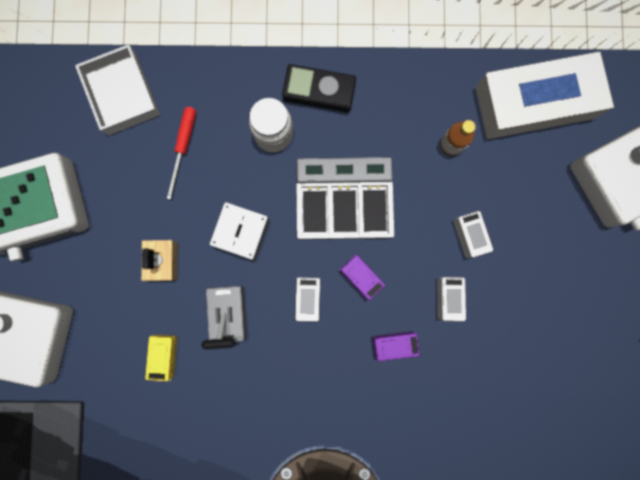

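View pics/side0.png

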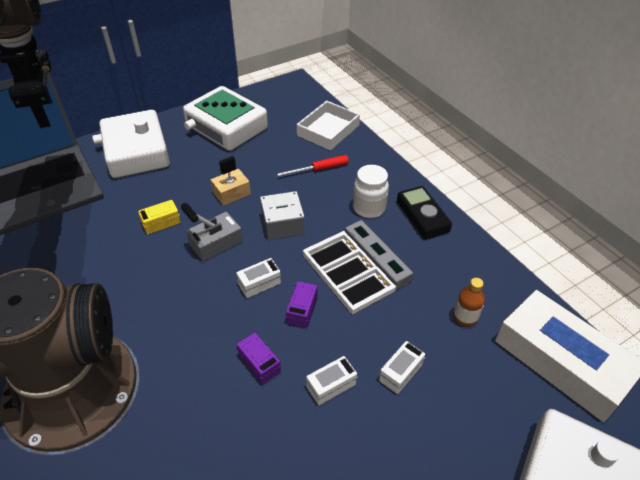

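View pics/wrist0.png

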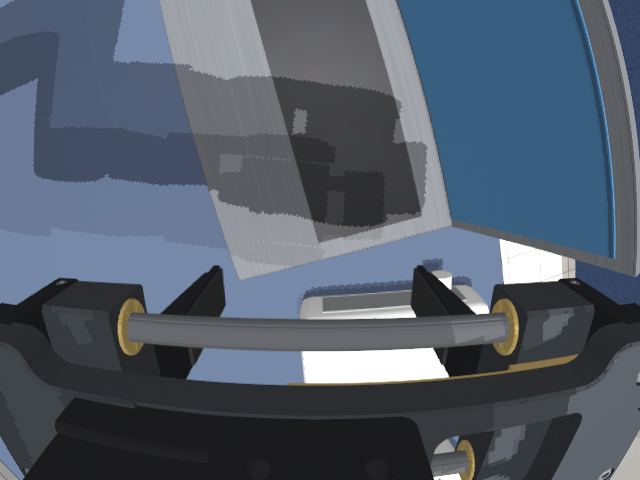

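```bash
cat > h.py <<'E'
import numpy as np, cv2
from cell import env, optics
def ray(n,px,m=None):
    m=m or optics.camera_model(n); K=m["mtx"];R=m["R"];t=np.asarray(m["t"])
    x=(px[0]-K[0,2])/K[0,0]; y=(px[1]-K[1,2])/K[1,1]
    if n=="wrist":
        r=np.hypot(x,y); s=np.sin(r)/r if r>1e-9 else 1; d=np.array([x*s,y*s,np.cos(r)])
    else: d=np.array([x,y,1])
    return -R.T@t, R.T@d
def pz(n,px,z,m=None):
    c,d=ray(n,px,m); return c+d*(z-c[2])/d[2]
def proj(n,X,m=None):
    m=m or optics.camera_model(n); K=m["mtx"]
    c=m["R"]@np.asarray(X,float)+m["t"]
    if n=="wrist":
        q=np.hypot(c[0],c[1]); th=np.arctan2(q,c[2]); u=c[:2]/max(q,1e-9)*th
    else: u=c[:2]/c[2]
    return np.array([K[0,0]*u[0]+K[0,2],K[1,1]*u[1]+K[1,2]])
def tri(p1,p2,n1="top",n2="side"):
    c1,d1=ray(n1,p1);c2,d2=ray(n2,p2)
    A=np.array([d1,-d2]).T; s=np.linalg.lstsq(A,c2-c1,rcond=None)[0]
    a=c1+s[0]*d1;b=c2+s[1]*d2; return (a+b)/2,np.linalg.norm(a-b)
def crop(src,x0,y0,w,h,k,out):
    im=cv2.imread(src) if isinstance(src,str) else src[:,:,::-1]
    c=im[y0:y0+h,x0:x0+w]; cv2.imwrite(out,cv2.resize(c,None,fx=k,fy=k,interpolation=cv2.INTER_CUBIC))
def st():
    s=env.state(); print("t %.2f"%s["t"],"pos",np.round(s["eef_pos"],1),"rot",np.round(s["tcp_rot"],3),"F",np.round(s["ft_force"],1),"M",np.round(s["moment"],2),"op",round(float(s["opening"])*95.1,1),"q6",np.round(s["joints"],2)); return s
E
python3 - <<'E'
from h import *
crop("pics/top0.png",130,180,160,120,5,"pics/c1.png")
crop("pics/top0.png",130,280,160,120,5,"pics/c2.png")
crop("pics/top0.png",280,150,160,120,5,"pics/c3.png")
crop("pics/top0.png",400,190,160,120,5,"pics/c4.png")
crop("pics/side0.png",130,140,200,150,4,"pics/c5.png")
E
```

```text
(no output)
```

View pics/c1.png

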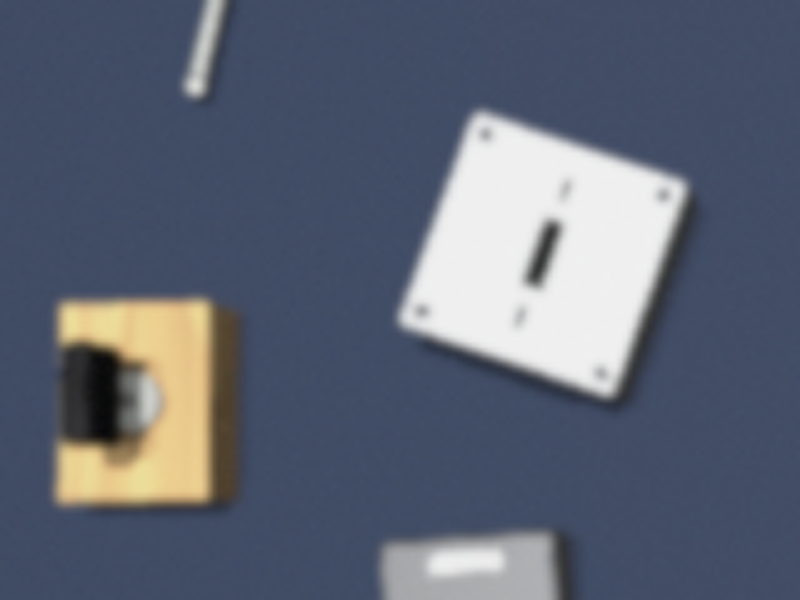

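View pics/c2.png

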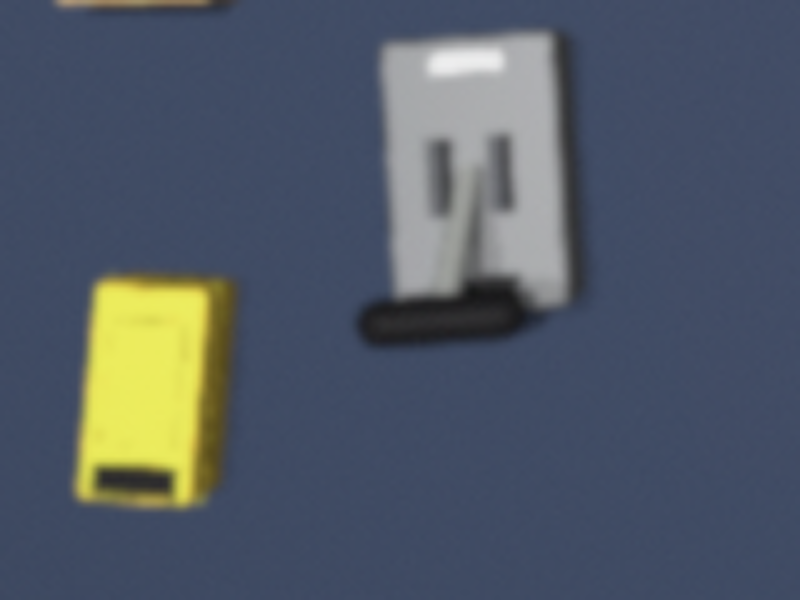

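View pics/c3.png

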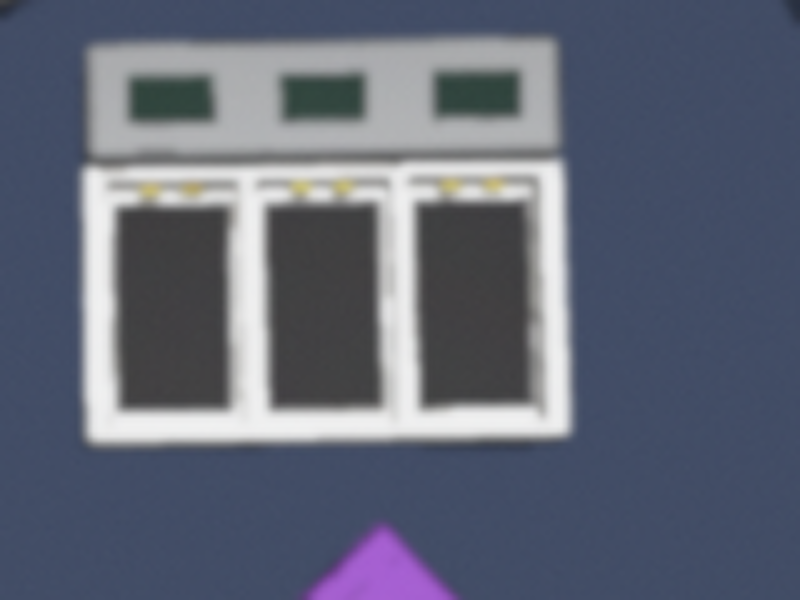

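View pics/c4.png

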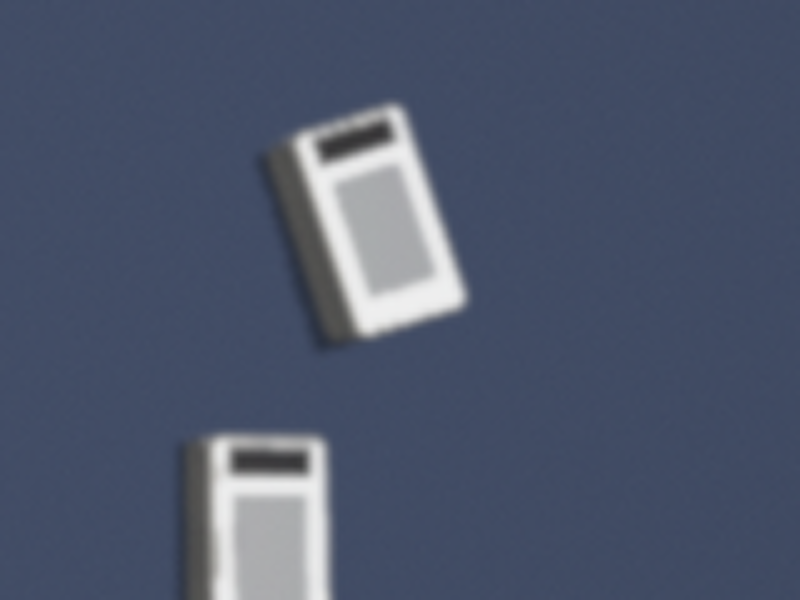

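View pics/c5.png

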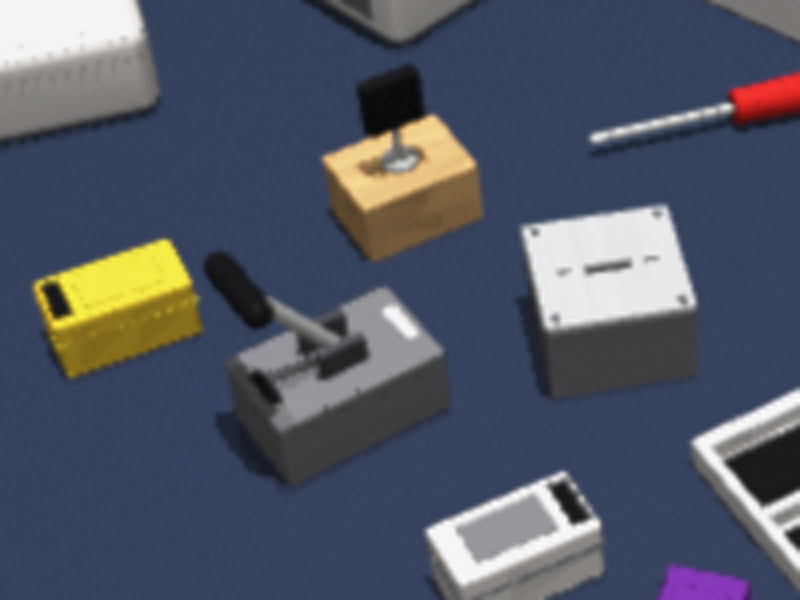

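```bash
python3 - <<'E'
from h import *
crop("pics/top0.png",280,240,160,120,5,"pics/c6.png")
crop("pics/top0.png",400,240,160,120,5,"pics/c7.png")
E
```

```text
(no output)
```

View pics/c6.png

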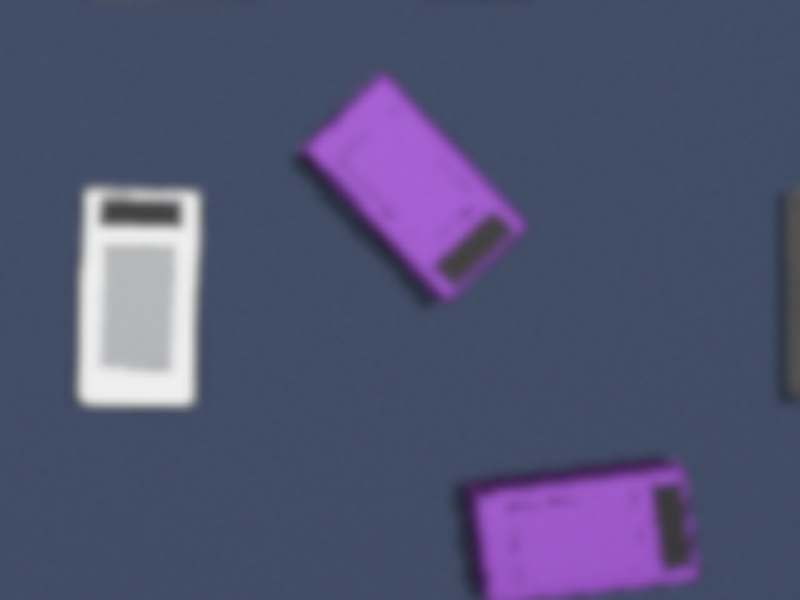

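View pics/c7.png

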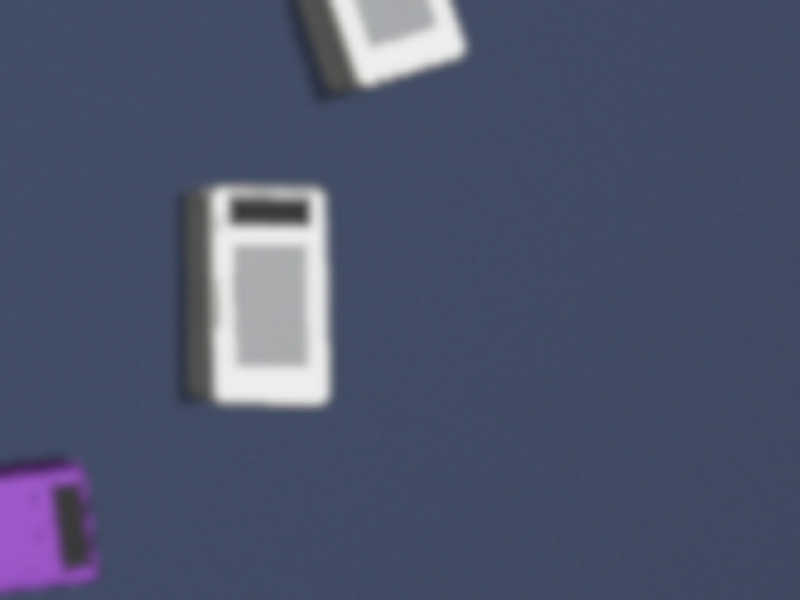

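```bash
python3 - <<'E'
from h import *
def quad(name,pts,off,z):
    P=np.array([pz("top",(p[0]/5+off[0],p[1]/5+off[1]),z)[:2] for p in pts])
    c=P.mean(0); L=[np.linalg.norm(P[(i+1)%4]-P[i]) for i in range(4)]
    # edge dirs: edge0/2 , edge1/3
    e=(P[1]-P[0]+P[2]-P[3]); f=(P[2]-P[1]+P[3]-P[0])
    print(name,np.round(c,1),"len",np.round(L,1),"e",round(np.arctan2(e[1],e[0]),3),"f",round(np.arctan2(f[1],f[0]),3)); print(np.round(P,1).tolist())
quad("tester",[(85,165),(563,160),(572,437),(85,443)],(280,150),20)
quad("lock",[(478,112),(688,183),(612,398),(400,322)],(130,180),60)
quad("stand",[(58,300),(210,299),(209,503),(57,504)],(130,180),45)
quad("iso",[(383,43),(556,33),(572,303),(397,310)],(130,280),50)
quad("packA",[(298,135),(402,103),(467,303),(357,337)],(400,190),45)
quad("packP",[(82,186),(202,190),(195,407),(77,404)],(280,240),45)
quad("packQ",[(212,186),(327,187),(330,405),(214,404)],(400,240),45)
print("slot",pz("top",(130+543/5,180+254/5),60), pz("top",(130+567/5,180+190/5),60),pz("top",(130+519/5,180+318/5),60))
# lever bar ends top crop2, side crop5
print(tri((130+375/5,280+325/5),(130+222/4,140+265/4)),tri((130+510/5,280+310/5),(130+255/4,140+315/4)))
print("keybow top/side", tri((130+90/5,180+392/5),(130+390/4,140+98/4)))
for n,p in [("bottle",(458,138)),("tub",(270,118))]: print(n,pz("top",p,115))
E
```

```text
tester [614.  -38.3] len [201.5 117.3 203.4 117.6] e -1.55 f -3.121
[[670.7, 63.7], [674.8, -137.8], [557.5, -141.1], [553.0, 62.2]]
lock [564.1 177.5] len [89.7 91.5 90.5 90.1] e -1.897 f 2.817
[[621.2, 205.6], [593.1, 120.4], [506.3, 149.3], [535.9, 234.8]]
stand [503.9 345.2] len [61.8 82.8 61.4 82.8] e -1.555 f -3.111
[[544.7, 377.3], [545.8, 315.5], [463.0, 313.2], [462.0, 374.6]]
iso [396.7 202.4] len [ 69.5 107.4  69.7 106.1] e -1.513 f -3.061
[[447.6, 241.3], [452.3, 172.0], [345.2, 163.3], [341.8, 232.9]]
packA [ 564.  -303.8] len [44.9 85.5 47.2 85.5] e -1.263 f -2.859
[[598.2, -270.5], [611.9, -313.2], [530.1, -338.2], [515.8, -293.3]]
packP [428.1  38. ] len [48.6 87.  47.4 87.4] e -1.591 f 3.125
[[472.3, 61.5], [471.1, 12.9], [384.1, 15.0], [384.9, 62.4]]
packQ [ 431.4 -257.1] len [46.6 87.4 46.6 87.4] e -1.57 f 3.14
[[475.1, -233.9], [475.1, -280.4], [387.7, -280.3], [387.7, -233.7]]
slot [563.84118329 178.12699369  60.        ] [589.82274189 169.05092409  60.        ] [537.97102852 187.16414689  60.        ]
(array([347.85726325, 222.23859535, 133.59724978]), np.float64(3.7115709916328212)) (array([350.87229469, 174.60612554, 133.3847294 ]), np.float64(2.4144261161705205))
keybow top/side (array([504.77422152, 343.96678272, 100.27228976]), np.float64(0.3620609480618267))
bottle [ 741.5270904  -248.66691778  115.        ]
tub [777.3374818  113.76849694 115.        ]
```

```bash
cat >> h.py <<'E'
from scipy.spatial.transform import Rotation as Ro
def go(x,y,z,yaw,roll=-np.pi/2,pitch=0):
    s=st(); Rc=Ro.from_euler("xyz",s["tcp_rot"]); Rt=Ro.from_euler("xyz",[roll,pitch,yaw])
    d=Rc.inv().apply(np.array([x,y,z])-s["eef_pos"])/1000
    print("slide",np.round(d,4).tolist(),"dr",np.round((Rc.inv()*Rt).as_rotvec(),4).tolist(),"rows",round(max(np.linalg.norm(d)/.0417,(Rc.inv()*Rt).magnitude()/0.125),1))
E
python3 -c "
from h import *
go(428,38,214,0)"
```

```text
t 0.15 pos [163.5 603.  214.2] rot [-1.572  0.    -0.265] F [-0.  -0.5  0.3] M [0.01 0.02 0.  ] op 95.1 q6 [ 1.2   0.49  1.56 -0.    1.09 -0.11]
slide [0.4032, 0.0006, -0.4761] dr [0.0008, -0.2648, -0.0002] rows 15.0
```

Emit:
drive_tool(
  steps=[
    {"slide": [0.403, 0, -0.476], "dr": [0, -0.265, 0], "fingers": 0.095},
    {"slide": [0.403, 0, -0.476], "dr": [0, -0.265, 0], "fingers": 0.095},
    {"slide": [0.403, 0, -0.476], "dr": [0, -0.265, 0], "fingers": 0.095},
    {"slide": [0.403, 0, -0.476], "dr": [0, -0.265, 0], "fingers": 0.095},
    {"slide": [0.403, 0, -0.476], "dr": [0, -0.265, 0], "fingers": 0.095},
  ],
)

```text
t: 0.57
eef_pos: [252.0, 412.7, 214.5]
tcp_rot: [-1.571, 0.0, 0.001]
ft_force: [1.7, 0.1, 0.0]
opening: 0.998
```

```bash
python3 -c "
from h import *
go(428,38,214,0)"
```

```text
t 0.57 pos [252.  412.7 214.5] rot [-1.571e+00  0.000e+00  1.000e-03] F [1.7 0.1 0. ] M [ 0.05 -0.08  0.04] op 94.9 q6 [ 0.89  0.29  1.9  -0.    0.96 -0.69]
slide [0.1756, 0.0005, -0.3749] dr [0.0002, 0.001, -0.0001] rows 9.9
```

Emit:
drive_tool(
  steps=[
    {"slide": [0.176, 0, -0.375]},
    {"slide": [0.176, 0, -0.375]},
    {"slide": [0.176, 0, -0.375]},
    {"slide": [0.176, 0, -0.375]},
    {"slide": [0.176, 0, -0.375]},
  ],
)

```text
invalid input
```

```bash
python3 -c "
from h import *
go(428,38,214,0)"
```

```text
t 0.57 pos [252.  412.7 214.5] rot [-1.571e+00  0.000e+00  1.000e-03] F [1.7 0.1 0. ] M [ 0.05 -0.08  0.04] op 94.9 q6 [ 0.89  0.29  1.9  -0.    0.96 -0.69]
slide [0.1756, 0.0005, -0.3749] dr [0.0002, 0.001, -0.0001] rows 9.9
```

All fields are required, it seems.

Emit:
drive_tool(
  steps=[
    {"slide": [0.176, 0, -0.375], "dr": [0, 0, 0], "fingers": 0.095},
    {"slide": [0.176, 0, -0.375], "dr": [0, 0, 0], "fingers": 0.095},
    {"slide": [0.176, 0, -0.375], "dr": [0, 0, 0], "fingers": 0.095},
    {"slide": [0.176, 0, -0.375], "dr": [0, 0, 0], "fingers": 0.095},
    {"slide": [0.176, 0, -0.375], "dr": [0, 0, 0], "fingers": 0.095},
  ],
)

```text
t: 0.98
eef_pos: [340.7, 224.1, 214.7]
tcp_rot: [-1.571, -0.0, 0.001]
ft_force: [1.7, -0.4, -0.2]
opening: 0.997
```

```bash
python3 -c "
from h import *
go(428,38,150,0)"
```

```text
t 0.98 pos [340.7 224.1 214.7] rot [-1.571e+00 -0.000e+00  1.000e-03] F [ 1.7 -0.4 -0.2] M [ 0.05 -0.02  0.02] op 94.8 q6 [ 0.42  0.18  2.05  0.    0.91 -1.15]
slide [0.0872, 0.0647, -0.1862] dr [-0.0002, 0.0007, 0.0003] rows 5.2
```

Emit:
drive_tool(
  steps=[
    {"slide": [0.035, 0.01, -0.075], "dr": [0, 0, 0], "fingers": 0.095},
    {"slide": [0.087, 0.065, -0.186], "dr": [0, 0, 0], "fingers": 0.095},
    {"slide": [0.087, 0.065, -0.186], "dr": [0, 0, 0], "fingers": 0.095},
    {"slide": [0.087, 0.065, -0.186], "dr": [0, 0, 0], "fingers": 0.095},
    {"slide": [0.087, 0.065, -0.186], "dr": [0, 0, 0], "fingers": 0.095},
  ],
)

```text
t: 1.4
eef_pos: [424.7, 44.8, 151.9]
tcp_rot: [-1.571, -0.001, -0.0]
ft_force: [1.4, 0.6, -0.4]
opening: 0.999
```

```bash
python3 -c "
from h import *
st()
m=optics.camera_model('wrist');im=optics.read_camera('wrist')
cv2.imwrite('pics/w1.png',im[:,:,::-1]);np.save('w1.npy',m,allow_pickle=True)
print(-m['R'].T@m['t'])
for q in [(471,62,45),(471,13,45),(384,15,45),(384,62,45)]: print(proj('wrist',q,m))
st()"
```

```text
t 1.40 pos [424.7  44.8 151.9] rot [-1.571e+00 -1.000e-03 -0.000e+00] F [ 1.4  0.6 -0.4] M [ 0.05 -0.08  0.03] op 95.0 q6 [-0.05  0.31  2.1   0.    0.74 -1.62]
[352.20809299  44.54848275 321.1100104 ]
[339.5884358  289.61165845]
[278.95453661 289.52756905]
[278.35694229 181.53774175]
[341.24730847 181.34671926]
t 1.45 pos [427.1  40.2 149.8] rot [-1.572  0.    -0.003] F [ 2.7 -2.4 -1.9] M [-0.06 -0.08  0.08] op 94.9 q6 [-0.06  0.31  2.09 -0.    0.74 -1.63]
```

View pics/w1.png

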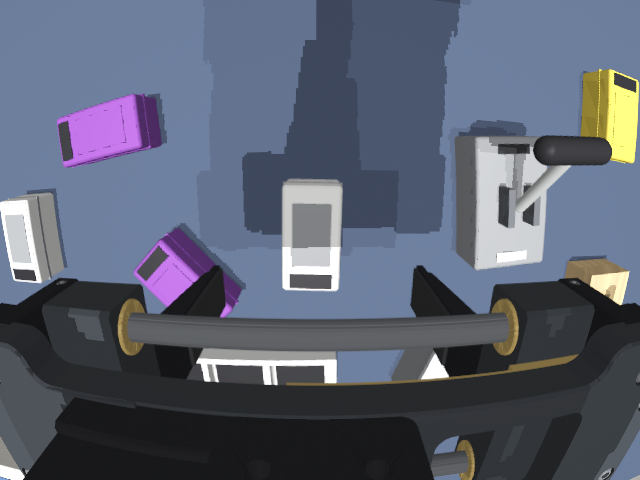

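```bash
python3 -c "
from h import *
go(428,38,20,-0.01)"
```

```text
t 1.45 pos [427.1  40.2 149.8] rot [-1.572  0.    -0.003] F [ 2.7 -2.4 -1.9] M [-0.06 -0.08  0.08] op 94.9 q6 [-0.06  0.31  2.09 -0.    0.74 -1.63]
slide [0.001, 0.1298, -0.0021] dr [0.0008, 0.0075, -0.0003] rows 3.1
```

Emit:
drive_tool(
  steps=[
    {"slide": [0, 0.035, 0], "dr": [0, 0.01, 0], "fingers": 0.095},
    {"slide": [0, 0.07, 0], "dr": [0, 0.01, 0], "fingers": 0.095},
    {"slide": [0, 0.105, 0], "dr": [0, 0.01, 0], "fingers": 0.095},
    {"slide": [0, 0.13, 0], "dr": [0, 0.01, 0], "fingers": 0.095},
    {"slide": [0, 0.13, 0], "dr": [0, 0.01, 0], "fingers": 0.095},
  ],
)

```text
t: 1.87
eef_pos: [422.5, 46.7, 18.9]
tcp_rot: [-1.57, 0.007, -0.01]
ft_force: [-0.9, -0.2, 0.6]
opening: 0.996
```

Emit:
drive_tool(
  steps=[
    {"slide": [0, 0, 0], "dr": [0, 0, 0], "fingers": 0.03},
    {"slide": [0, 0, 0], "dr": [0, 0, 0], "fingers": 0.03},
    {"slide": [0, 0, 0], "dr": [0, 0, 0], "fingers": 0.03},
    {"slide": [0, 0, 0], "dr": [0, 0, 0], "fingers": 0.03},
    {"slide": [0, 0, 0], "dr": [0, 0, 0], "fingers": 0.03},
  ],
)

```text
t: 2.28
eef_pos: [424.8, 46.8, 23.5]
tcp_rot: [-1.571, -0.002, -0.01]
ft_force: [-0.1, 0.6, -0.2]
opening: 0.704
```

Emit:
drive_tool(
  steps=[
    {"slide": [0, 0, 0], "dr": [0, 0, 0], "fingers": 0.03},
    {"slide": [0, 0, 0], "dr": [0, 0, 0], "fingers": 0.03},
    {"slide": [0, 0, 0], "dr": [0, 0, 0], "fingers": 0.03},
    {"slide": [0, 0, 0], "dr": [0, 0, 0], "fingers": 0.03},
  ],
)

```text
t: 2.62
eef_pos: [424.7, 46.5, 22.8]
tcp_rot: [-1.571, -0.001, -0.01]
ft_force: [0.4, -4.6, 8.0]
opening: 0.483
```

Emit:
drive_tool(
  steps=[
    {"slide": [0, 0, 0], "dr": [0, 0, 0], "fingers": 0.03},
    {"slide": [0, -0.03, 0], "dr": [0, 0, 0], "fingers": 0.03},
    {"slide": [0, -0.065, 0], "dr": [0, 0, 0], "fingers": 0.03},
    {"slide": [0, -0.1, 0], "dr": [0, 0, 0], "fingers": 0.03},
    {"slide": [0, -0.1, 0], "dr": [0, 0, 0], "fingers": 0.03},
  ],
)

```text
t: 3.03
eef_pos: [426.0, 46.8, 126.9]
tcp_rot: [-1.571, -0.007, -0.01]
ft_force: [0.8, -0.4, -2.2]
opening: 0.477
```

```bash
python3 -c "
from h import *
st()
m=optics.camera_model('wrist');im=optics.read_camera('wrist')
cv2.imwrite('pics/w2.png',im[:,:,::-1])
for q in [(673,64,20),(675,-138,20),(556,-140,20),(553,62,20)]: print(proj('wrist',q,m))
go(500,26,120,0.02)"
```

```text
t 3.03 pos [426.   46.8 126.9] rot [-1.571 -0.007 -0.01 ] F [ 0.8 -0.4 -2.2] M [ 0.03 -0.07  0.02] op 45.4 q6 [-0.05  0.35  2.12  0.    0.66 -1.61]
[336.52021645 455.76808782]
[158.8495146  445.43671334]
[130.24129108 362.62475098]
[336.52772295 369.73424097]
t 3.08 pos [425.3  46.8 124.6] rot [-1.571 -0.005 -0.01 ] F [ 0.6  0.2 -4.8] M [-0.01  0.02 -0.04] op 46.0 q6 [-0.05  0.35  2.13  0.    0.66 -1.61]
slide [0.0749, 0.005, -0.0201] dr [0.0001, -0.0297, 0.0053] rows 1.9
```

View pics/w2.png

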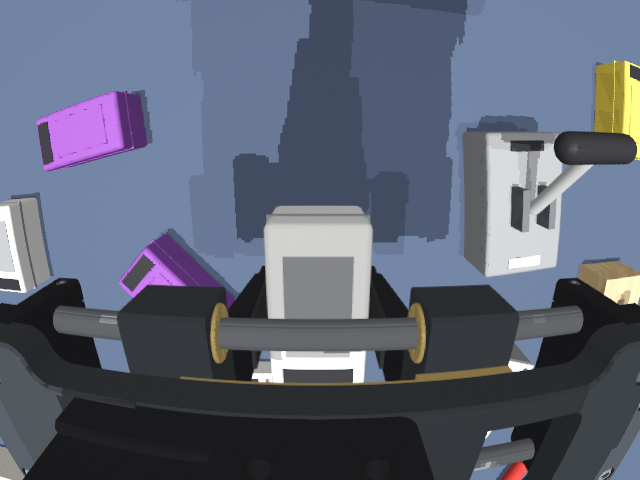

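```bash
python3 -c "
from h import *
im=cv2.imread('pics/side0.png')
def poly(c,yaw,dx0,dx1,dy0,dy1,z):
    P=[proj('side',(c[0]+np.cos(yaw)*a-np.sin(yaw)*b,c[1]+np.sin(yaw)*a+np.cos(yaw)*b,z)) for a,b in [(dx0,dy0),(dx1,dy0),(dx1,dy1),(dx0,dy1)]]
    return np.array(P)
k=4
big=cv2.resize(im,None,fx=k,fy=k,interpolation=cv2.INTER_CUBIC)
def dr(c,yaw,a,z,col=(0,0,255)): cv2.polylines(big,[np.int32(poly(c,yaw,*a,z)*k+k/2)],True,col,1)
dr((614,-38.3),.02,(-58,58,-99,99),20)
dr((614,-38.3),.02,(58,108,-99,99),35)
dr((564,178),-.328,(-45,45,-45,45),60)
dr((564,178),-.328,(-14,14,-4,4),60,(0,255,0))
dr((504,345),.02,(-40,40,-30,30),45)
dr((397,202),.07,(-55,55,-35,35),50)
cv2.imwrite('pics/s1.png',big[140*k:260*k,180*k:340*k]);cv2.imwrite('pics/s2.png',big[210*k:320*k,290*k:430*k])
"
```

```text
(no output)
```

View pics/s1.png

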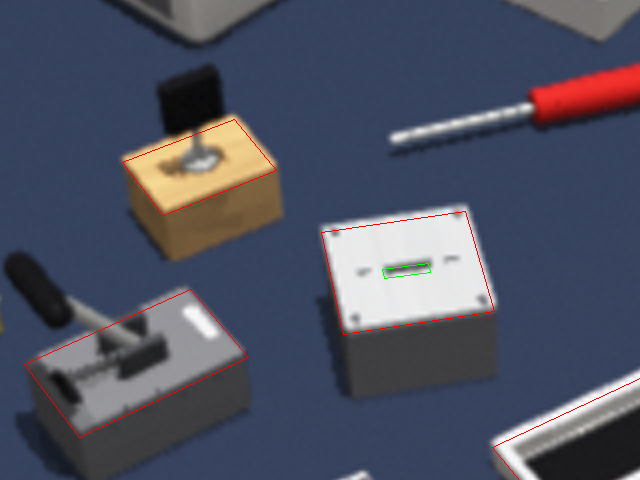

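View pics/s2.png

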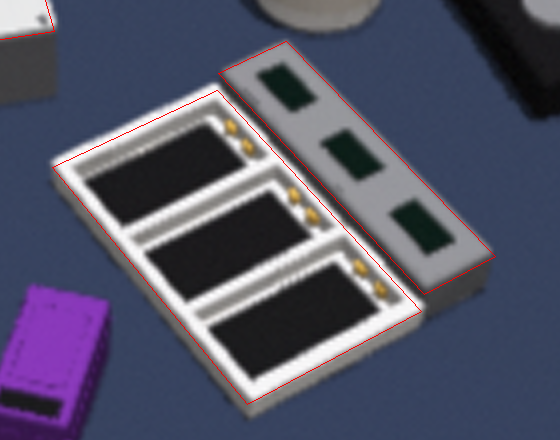

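```bash
python3 -c "
from h import *
go(609.5,27.7,100,0.02)"
```

```text
t 3.08 pos [425.3  46.8 124.6] rot [-1.571 -0.005 -0.01 ] F [ 0.6  0.2 -4.8] M [-0.01  0.02 -0.04] op 46.0 q6 [-0.05  0.35  2.13  0.    0.66 -1.61]
slide [0.1842, 0.0256, -0.0173] dr [0.0001, -0.0297, 0.0053] rows 4.5
```

Emit:
drive_tool(
  steps=[
    {"slide": [0.037, 0, -0.005], "dr": [0, -0.01, 0], "fingers": 0.03},
    {"slide": [0.078, 0.01, -0.009], "dr": [0, -0.03, 0], "fingers": 0.03},
    {"slide": [0.119, 0.02, -0.013], "dr": [0, -0.03, 0], "fingers": 0.03},
    {"slide": [0.16, 0.026, -0.017], "dr": [0, -0.03, 0], "fingers": 0.03},
    {"slide": [0.184, 0.026, -0.017], "dr": [0, -0.03, 0], "fingers": 0.03},
  ],
)

```text
t: 3.5
eef_pos: [610.3, 27.3, 92.9]
tcp_rot: [-1.571, 0.003, 0.02]
ft_force: [-1.2, -0.8, -2.1]
opening: 0.483
```

Emit:
drive_tool(
  steps=[
    {"slide": [0, 0, 0], "dr": [0, 0, 0], "fingers": 0.03},
    {"slide": [0, 0, 0], "dr": [0, 0, 0], "fingers": 0.03},
  ],
)

```text
t: 3.67
eef_pos: [607.8, 27.9, 93.6]
tcp_rot: [-1.57, 0.003, 0.02]
ft_force: [-0.0, -1.0, -3.2]
opening: 0.483
```

```bash
python3 -c "
from h import *
go(609.5,27.7,100,0.02)
m=optics.camera_model('wrist');im=optics.read_camera('wrist')
cv2.imwrite('pics/w3.png',im[:,:,::-1])
"
```

```text
t 3.67 pos [607.8  27.9  93.6] rot [-1.57   0.003  0.02 ] F [-0.  -1.  -3.2] M [0.05 0.05 0.02] op 45.9 q6 [-0.06  0.61  1.72  0.    0.82 -1.65]
slide [0.0017, -0.0064, -0.0003] dr [-0.0005, 0.0, -0.0035] rows 0.2
```

View pics/w3.png

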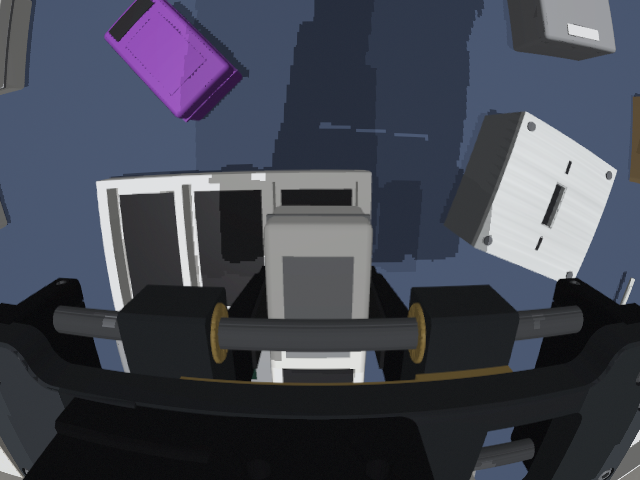

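Emit:
drive_tool(
  steps=[
    {"slide": [0.001, 0.02, 0], "dr": [0, 0, 0], "fingers": 0.03},
    {"slide": [0.001, 0.04, 0], "dr": [0, 0, 0], "fingers": 0.03},
    {"slide": [0.001, 0.055, 0], "dr": [0, 0, 0], "fingers": 0.03},
    {"slide": [0.001, 0.063, 0], "dr": [0, 0, 0], "fingers": 0.03},
    {"slide": [0.001, 0.063, 0], "dr": [0, 0, 0], "fingers": 0.03},
  ],
)

```text
t: 4.13
eef_pos: [607.3, 28.1, 31.5]
tcp_rot: [-1.57, 0.004, 0.02]
ft_force: [-0.8, -0.6, -2.0]
opening: 0.481
```

Emit:
drive_tool(
  steps=[
    {"slide": [0, 0, 0], "dr": [0, 0, 0], "fingers": 0.03},
    {"slide": [0, 0, 0], "dr": [0, 0, 0], "fingers": 0.03},
  ],
)

```text
t: 4.3
eef_pos: [609.3, 28.0, 34.2]
tcp_rot: [-1.571, -0.001, 0.02]
ft_force: [-0.2, -0.3, -3.2]
opening: 0.483
```

Emit:
drive_tool(
  steps=[
    {"slide": [0, 0.003, 0], "dr": [0, 0, 0], "fingers": 0.03},
    {"slide": [0, 0.006, 0], "dr": [0, 0, 0], "fingers": 0.03},
    {"slide": [0, 0.006, 0], "dr": [0, 0, 0], "fingers": 0.03},
    {"slide": [0, 0.006, 0], "dr": [0, 0, 0], "fingers": 0.03},
  ],
)

```text
t: 4.63
eef_pos: [609.5, 28.0, 27.7]
tcp_rot: [-1.571, -0.001, 0.02]
ft_force: [1.1, 0.0, 0.4]
opening: 0.486
```

Emit:
drive_tool(
  steps=[
    {"slide": [0, 0, 0], "dr": [0, 0, 0], "fingers": 0.06},
    {"slide": [0, 0, 0], "dr": [0, 0, 0], "fingers": 0.06},
    {"slide": [0, 0, 0], "dr": [0, 0, 0], "fingers": 0.06},
    {"slide": [0, 0, 0], "dr": [0, 0, 0], "fingers": 0.06},
    {"slide": [0, 0, 0], "dr": [0, 0, 0], "fingers": 0.06},
  ],
)

```text
t: 5.05
eef_pos: [609.1, 28.0, 27.4]
tcp_rot: [-1.571, -0.0, 0.02]
ft_force: [0.1, 0.3, -0.6]
opening: 0.629
```

Emit:
drive_tool(
  steps=[
    {"slide": [0, -0.03, 0], "dr": [0, 0, 0], "fingers": 0.06},
    {"slide": [0, -0.07, 0], "dr": [0, 0, 0], "fingers": 0.06},
    {"slide": [0, -0.1, 0], "dr": [0, 0, 0], "fingers": 0.095},
    {"slide": [0, -0.1, 0], "dr": [0, 0, 0], "fingers": 0.095},
  ],
)

```text
t: 5.38
eef_pos: [611.5, 27.9, 133.2]
tcp_rot: [-1.571, -0.009, 0.02]
ft_force: [0.1, 0.2, 0.1]
opening: 0.721
```

```bash
python3 -c "
from h import *
st()
cv2.imwrite('pics/t1.png',optics.read_camera('top')[:,:,::-1])
st()
crop('pics/t1.png',280,150,240,180,3.3,'pics/t1c.png')
"
```

```text
t 5.38 pos [611.5  27.9 133.2] rot [-1.571 -0.009  0.02 ] F [0.1 0.2 0.1] M [0.02 0.07 0.07] op 68.6 q6 [-0.06  0.56  1.68  0.    0.89 -1.65]
t 5.43 pos [610.4  27.9 130.4] rot [-1.571 -0.006  0.02 ] F [-0.8  0.1  0.4] M [ 0.03  0.03 -0.01] op 72.1 q6 [-0.06  0.56  1.69  0.    0.89 -1.65]
```

View pics/t1.png

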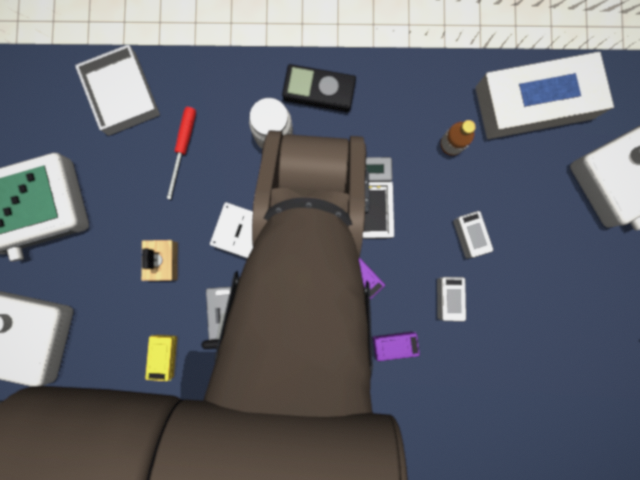

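```bash
python3 -c "
from h import *
go(564,-304,120,0.29)"
```

```text
t 5.43 pos [610.4  27.9 130.4] rot [-1.571 -0.006  0.02 ] F [-0.8  0.1  0.4] M [ 0.03  0.03 -0.01] op 72.1 q6 [-0.06  0.56  1.69  0.    0.89 -1.65]
slide [-0.0532, 0.0102, -0.3309] dr [0.0011, -0.2697, 0.0055] rows 8.0
```

Emit:
drive_tool(
  steps=[
    {"slide": [-0.006, 0, -0.04], "dr": [0, -0.05, 0], "fingers": 0.095},
    {"slide": [-0.013, 0, -0.08], "dr": [0, -0.1, 0], "fingers": 0.095},
    {"slide": [-0.019, 0, -0.12], "dr": [0, -0.15, 0], "fingers": 0.095},
    {"slide": [-0.026, 0, -0.16], "dr": [0, -0.2, 0], "fingers": 0.095},
    {"slide": [-0.032, 0, -0.2], "dr": [0, -0.27, 0], "fingers": 0.095},
  ],
)

```text
t: 5.85
eef_pos: [580.1, -174.2, 126.1]
tcp_rot: [-1.57, 0.001, 0.293]
ft_force: [0.2, -0.3, 0.2]
opening: 0.998
```

```bash
python3 -c "
from h import *
go(564,-304,120,0.29)"
```

```text
t 5.85 pos [ 580.1 -174.2  126.1] rot [-1.57e+00  1.00e-03  2.93e-01] F [ 0.2 -0.3  0.2] M [ 0.03  0.01 -0.  ] op 94.9 q6 [-0.4   0.56  1.7   0.    0.88 -2.26]
slide [-0.0528, 0.006, -0.1197] dr [-0.0012, 0.0027, -0.0014] rows 3.1
```

Emit:
drive_tool(
  steps=[
    {"slide": [-0.018, 0, -0.04], "dr": [0, 0, 0], "fingers": 0.095},
    {"slide": [-0.035, 0.002, -0.08], "dr": [0, 0, 0], "fingers": 0.095},
    {"slide": [-0.053, 0.006, -0.12], "dr": [0, 0, 0], "fingers": 0.095},
    {"slide": [-0.053, 0.006, -0.12], "dr": [0, 0, 0], "fingers": 0.095},
    {"slide": [-0.053, 0.006, -0.12], "dr": [0, 0, 0], "fingers": 0.095},
  ],
)

```text
t: 6.27
eef_pos: [563.5, -305.1, 119.5]
tcp_rot: [-1.569, 0.001, 0.287]
ft_force: [0.4, 1.1, -1.4]
opening: 0.995
```

```bash
python3 -c "
from h import *
m=optics.camera_model('wrist');im=optics.read_camera('wrist')
cv2.imwrite('pics/w4.png',im[:,:,::-1])
for q in [(598,-270,45),(612,-313,45),(530,-338,45),(516,-293,45)]: print(proj('wrist',q,m))
go(564,-304,20,0.29)"
```

```text
[350.95040134 303.29195305]
[288.52270299 305.00597983]
[284.37605534 186.31972794]
[355.62076662 185.21051654]
t 6.32 pos [ 563.9 -303.2  119.9] rot [-1.569e+00  1.000e-03  2.880e-01] F [-0.7 -0.2 -0.2] M [0.04 0.   0.05] op 94.9 q6 [-0.6   0.61  1.61  0.    0.92 -2.46]
slide [0.0, 0.0999, -0.001] dr [-0.0019, -0.002, -0.0012] rows 2.4
```

View pics/w4.png

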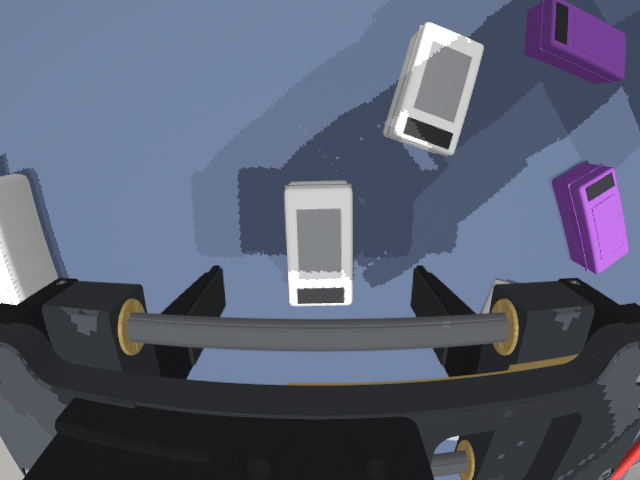

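Emit:
drive_tool(
  steps=[
    {"slide": [0, 0.035, 0], "dr": [0, 0, 0], "fingers": 0.095},
    {"slide": [0, 0.07, 0], "dr": [0, 0, 0], "fingers": 0.095},
    {"slide": [0, 0.098, 0], "dr": [0, 0, 0], "fingers": 0.05},
    {"slide": [0, 0.098, 0], "dr": [0, 0, 0], "fingers": 0.03},
    {"slide": [0, 0.098, 0], "dr": [0, 0, 0], "fingers": 0.03},
  ],
)

```text
t: 6.73
eef_pos: [564.6, -300.9, 22.5]
tcp_rot: [-1.568, 0.002, 0.292]
ft_force: [0.8, 0.1, 0.9]
opening: 0.844
```

Emit:
drive_tool(
  steps=[
    {"slide": [0, 0, 0], "dr": [0, 0, 0], "fingers": 0.03},
    {"slide": [0, 0, 0], "dr": [0, 0, 0], "fingers": 0.03},
    {"slide": [0, 0, 0], "dr": [0, 0, 0], "fingers": 0.03},
    {"slide": [0, 0, 0], "dr": [0, 0, 0], "fingers": 0.03},
    {"slide": [0, 0, 0], "dr": [0, 0, 0], "fingers": 0.03},
  ],
)

```text
t: 7.15
eef_pos: [565.0, -303.0, 24.3]
tcp_rot: [-1.572, -0.001, 0.29]
ft_force: [1.4, -3.7, 2.1]
opening: 0.495
```

Emit:
drive_tool(
  steps=[
    {"slide": [0, 0, 0], "dr": [0, 0, 0], "fingers": 0.03},
    {"slide": [0, 0, 0], "dr": [0, 0, 0], "fingers": 0.03},
    {"slide": [0, 0, 0], "dr": [0, 0, 0], "fingers": 0.03},
    {"slide": [0, 0, 0], "dr": [0, 0, 0], "fingers": 0.03},
  ],
)

```text
t: 7.48
eef_pos: [565.0, -303.0, 24.3]
tcp_rot: [-1.572, -0.001, 0.29]
ft_force: [-0.3, 0.9, 7.0]
opening: 0.483
```

Emit:
drive_tool(
  steps=[
    {"slide": [0, -0.02, 0], "dr": [0, 0, 0], "fingers": 0.03},
    {"slide": [0, -0.05, 0], "dr": [0, 0, 0], "fingers": 0.03},
    {"slide": [0, -0.08, 0], "dr": [0, 0, 0], "fingers": 0.03},
    {"slide": [0, -0.08, 0], "dr": [0, 0, 0], "fingers": 0.03},
    {"slide": [0, -0.08, 0], "dr": [0, 0, 0], "fingers": 0.03},
  ],
)

```text
t: 7.9
eef_pos: [565.1, -303.1, 104.7]
tcp_rot: [-1.573, -0.002, 0.29]
ft_force: [-0.3, -0.8, -2.5]
opening: 0.484
```

```bash
python3 -c "
from h import *
go(616,-104.3,105,0.02)"
```

```text
t 7.90 pos [ 565.1 -303.1  104.7] rot [-1.573 -0.002  0.29 ] F [-0.3 -0.8 -2.5] M [ 0.07  0.04 -0.04] op 46.0 q6 [-0.6   0.63  1.63  0.    0.88 -2.46]
slide [0.1056, -0.0005, 0.1759] dr [0.0017, 0.2701, 0.0021] rows 4.9
```

Emit:
drive_tool(
  steps=[
    {"slide": [0.021, 0, 0.035], "dr": [0, 0.06, 0], "fingers": 0.03},
    {"slide": [0.042, 0, 0.07], "dr": [0, 0.12, 0], "fingers": 0.03},
    {"slide": [0.063, 0, 0.105], "dr": [0, 0.18, 0], "fingers": 0.03},
    {"slide": [0.085, 0, 0.14], "dr": [0, 0.24, 0], "fingers": 0.03},
    {"slide": [0.106, 0, 0.176], "dr": [0, 0.27, 0], "fingers": 0.03},
  ],
)

```text
t: 8.32
eef_pos: [615.4, -102.0, 101.7]
tcp_rot: [-1.57, 0.002, 0.016]
ft_force: [0.6, -0.5, -2.3]
opening: 0.485
```

Emit:
drive_tool(
  steps=[
    {"slide": [0, 0, 0], "dr": [0, 0, 0], "fingers": 0.03},
    {"slide": [0, 0, 0], "dr": [0, 0, 0], "fingers": 0.03},
    {"slide": [0, 0, 0], "dr": [0, 0, 0], "fingers": 0.03},
  ],
)

```text
t: 8.57
eef_pos: [615.4, -103.7, 102.1]
tcp_rot: [-1.57, 0.002, 0.021]
ft_force: [0.5, -1.5, -2.3]
opening: 0.484
```

```bash
python3 -c "
from h import *
go(616,-104.3,30,0.02)
m=optics.camera_model('wrist');im=optics.read_camera('wrist')
cv2.imwrite('pics/w5.png',im[:,:,::-1])
"
```

```text
t 8.57 pos [ 615.4 -103.7  102.1] rot [-1.57   0.002  0.021] F [ 0.5 -1.5 -2.3] M [-0.03  0.01 -0.02] op 46.1 q6 [-0.27  0.62  1.67 -0.    0.86 -1.86]
slide [0.0008, 0.0721, -0.0006] dr [-0.0005, 0.0013, -0.002] rows 1.7
```

View pics/w5.png

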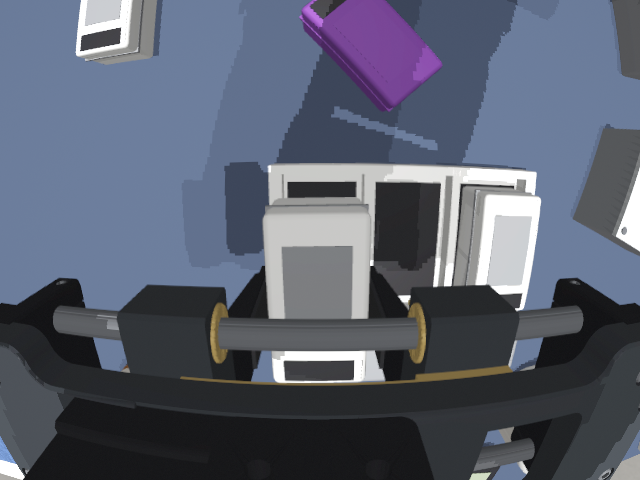

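First pack sits flat in its bay on the right; held pack is over the left bay (opening at columns 283–368, rows ~170). Lowering.

Emit:
drive_tool(
  steps=[
    {"slide": [0.001, 0.02, 0], "dr": [0, 0, 0], "fingers": 0.03},
    {"slide": [0.001, 0.04, 0], "dr": [0, 0, 0], "fingers": 0.03},
    {"slide": [0.001, 0.055, 0], "dr": [0, 0, 0], "fingers": 0.03},
    {"slide": [0.001, 0.066, 0], "dr": [0, 0, 0], "fingers": 0.03},
    {"slide": [0.001, 0.072, 0], "dr": [0, 0, 0], "fingers": 0.03},
  ],
)

```text
t: 9.03
eef_pos: [616.1, -104.9, 29.7]
tcp_rot: [-1.57, 0.002, 0.019]
ft_force: [-0.5, -0.4, -1.9]
opening: 0.485
```

Emit:
drive_tool(
  steps=[
    {"slide": [0, 0, 0], "dr": [0, 0, 0], "fingers": 0.03},
    {"slide": [0, 0, 0], "dr": [0, 0, 0], "fingers": 0.03},
    {"slide": [0, 0, 0], "dr": [0, 0, 0], "fingers": 0.03},
  ],
)

```text
t: 9.28
eef_pos: [617.2, -104.3, 32.0]
tcp_rot: [-1.571, -0.001, 0.02]
ft_force: [0.0, 0.0, -1.8]
opening: 0.482
```

Emit:
drive_tool(
  steps=[
    {"slide": [-0.001, 0.002, 0], "dr": [0, 0, 0], "fingers": 0.03},
    {"slide": [-0.001, 0.003, 0], "dr": [0, 0, 0], "fingers": 0.03},
    {"slide": [-0.001, 0.003, 0], "dr": [0, 0, 0], "fingers": 0.03},
  ],
)

```text
t: 9.53
eef_pos: [616.0, -104.0, 29.1]
tcp_rot: [-1.571, -0.001, 0.02]
ft_force: [-2.1, -1.2, 3.1]
opening: 0.485
```

Emit:
drive_tool(
  steps=[
    {"slide": [0, 0, 0], "dr": [0, 0, 0], "fingers": 0.06},
    {"slide": [0, 0, 0], "dr": [0, 0, 0], "fingers": 0.06},
    {"slide": [0, 0, 0], "dr": [0, 0, 0], "fingers": 0.06},
    {"slide": [0, 0, 0], "dr": [0, 0, 0], "fingers": 0.06},
    {"slide": [0, 0, 0], "dr": [0, 0, 0], "fingers": 0.06},
  ],
)

```text
t: 9.95
eef_pos: [616.0, -103.8, 28.3]
tcp_rot: [-1.571, -0.0, 0.02]
ft_force: [-0.8, -0.8, 0.3]
opening: 0.634
```

Emit:
drive_tool(
  steps=[
    {"slide": [0, -0.03, 0], "dr": [0, 0, 0], "fingers": 0.06},
    {"slide": [0, -0.06, 0], "dr": [0, 0, 0], "fingers": 0.06},
    {"slide": [0, -0.09, 0], "dr": [0, 0, 0], "fingers": 0.095},
    {"slide": [0, -0.09, 0], "dr": [0, 0, 0], "fingers": 0.095},
  ],
)

```text
t: 10.28
eef_pos: [618.1, -104.3, 123.8]
tcp_rot: [-1.573, -0.008, 0.02]
ft_force: [0.4, -1.0, 0.7]
opening: 0.72
```

```bash
python3 -c "
from h import *
cv2.imwrite('pics/t2.png',optics.read_camera('top')[:,:,::-1])
crop('pics/t2.png',400,240,160,120,5,'pics/t2c.png')
go(431.4,-257.1,110,0)
"
```

```text
t 10.33 pos [ 617.2 -104.1  121.2] rot [-1.572 -0.005  0.02 ] F [-0.4  0.4 -0.8] M [ 0.05  0.   -0.01] op 72.2 q6 [-0.27  0.59  1.65  0.    0.89 -1.86]
slide [-0.1889, 0.0105, -0.1492] dr [0.0014, 0.0203, 0.0051] rows 5.8
```

View pics/t2c.png

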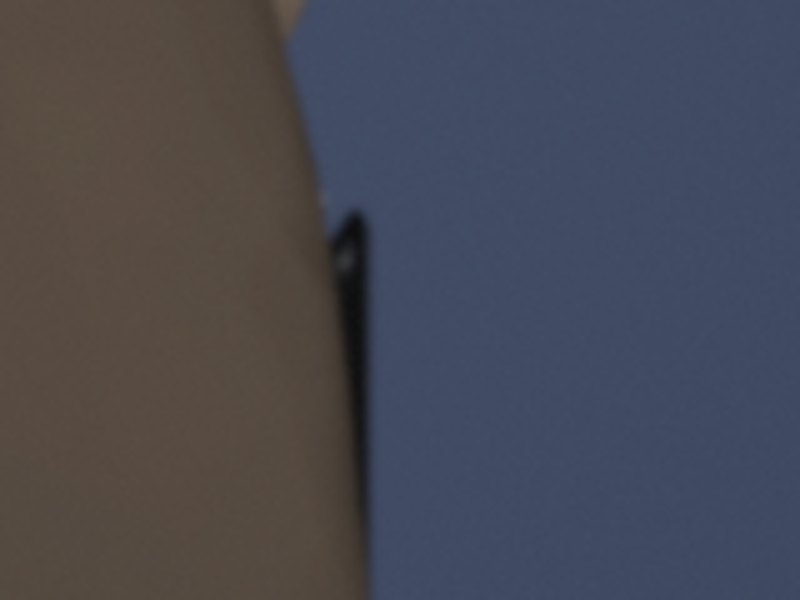

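Emit:
drive_tool(
  steps=[
    {"slide": [-0.032, -0.01, -0.025], "dr": [0, 0.02, 0], "fingers": 0.095},
    {"slide": [-0.063, -0.01, -0.05], "dr": [0, 0.02, 0], "fingers": 0.095},
    {"slide": [-0.095, -0.01, -0.075], "dr": [0, 0.02, 0], "fingers": 0.095},
    {"slide": [-0.126, 0, -0.1], "dr": [0, 0.02, 0], "fingers": 0.095},
    {"slide": [-0.158, 0, -0.125], "dr": [0, 0.02, 0], "fingers": 0.095},
  ],
)

```text
t: 10.75
eef_pos: [458.3, -232.2, 116.6]
tcp_rot: [-1.569, 0.002, 0.001]
ft_force: [0.5, -1.7, -0.6]
opening: 0.997
```

Emit:
drive_tool(
  steps=[
    {"slide": [-0.031, 0, -0.024], "dr": [0, 0, 0], "fingers": 0.095},
    {"slide": [-0.031, 0, -0.024], "dr": [0, 0, 0], "fingers": 0.095},
    {"slide": [-0.031, 0, -0.024], "dr": [0, 0, 0], "fingers": 0.095},
  ],
)

```text
t: 11.0
eef_pos: [428.1, -257.0, 117.7]
tcp_rot: [-1.57, 0.001, -0.003]
ft_force: [-0.1, -0.2, 0.4]
opening: 1.0
```

```bash
python3 -c "
from h import *
m=optics.camera_model('wrist');im=optics.read_camera('wrist')
cv2.imwrite('pics/w6.png',im[:,:,::-1])
for q in [(475,-234,45),(475,-280,45),(388,-280,45),(388,-234,45)]: print(proj('wrist',q,m))
go(431.4,-257.1,20,0)"
```

```text
[350.1532466  308.93464118]
[286.52442893 309.2111953 ]
[282.82811296 188.62258987]
[352.81889487 188.3169983 ]
t 11.05 pos [ 429.1 -256.3  117.8] rot [-1.57   0.    -0.002] F [-0.4  0.3 -0.2] M [0.06 0.02 0.03] op 94.6 q6 [-0.67  0.45  1.97  0.    0.73 -2.24]
slide [0.0023, 0.0978, -0.0009] dr [-0.0007, -0.0017, -0.0005] rows 2.3
```

View pics/w6.png

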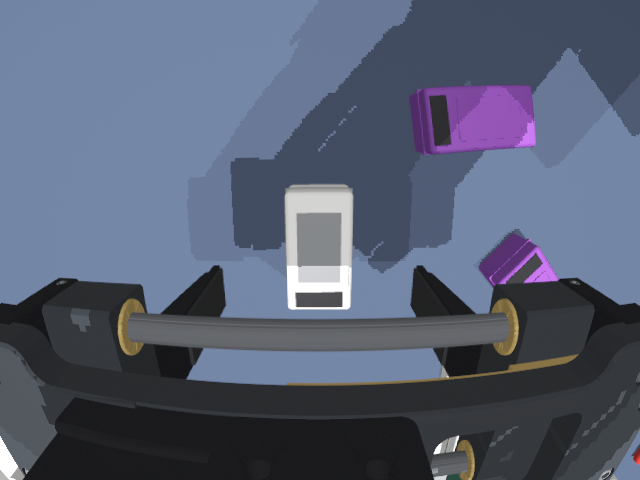

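Third pack is where predicted (columns 286–352, rows 187–309). Grip it.

Emit:
drive_tool(
  steps=[
    {"slide": [0.002, 0.035, 0], "dr": [0, 0, 0], "fingers": 0.095},
    {"slide": [0.002, 0.07, 0], "dr": [0, 0, 0], "fingers": 0.095},
    {"slide": [0.002, 0.097, 0], "dr": [0, 0, 0], "fingers": 0.05},
    {"slide": [0.002, 0.097, 0], "dr": [0, 0, 0], "fingers": 0.03},
    {"slide": [0.002, 0.097, 0], "dr": [0, 0, 0], "fingers": 0.03},
  ],
)

```text
t: 11.47
eef_pos: [431.8, -254.9, 20.5]
tcp_rot: [-1.569, 0.002, 0.002]
ft_force: [-0.7, -0.6, 0.5]
opening: 0.843
```

Emit:
drive_tool(
  steps=[
    {"slide": [0, 0, 0], "dr": [0, 0, 0], "fingers": 0.03},
    {"slide": [0, 0, 0], "dr": [0, 0, 0], "fingers": 0.03},
    {"slide": [0, 0, 0], "dr": [0, 0, 0], "fingers": 0.03},
    {"slide": [0, 0, 0], "dr": [0, 0, 0], "fingers": 0.03},
    {"slide": [0, 0, 0], "dr": [0, 0, 0], "fingers": 0.03},
  ],
)

```text
t: 11.88
eef_pos: [431.8, -256.2, 22.2]
tcp_rot: [-1.572, -0.001, 0.0]
ft_force: [0.6, -0.4, -0.2]
opening: 0.494
```

Emit:
drive_tool(
  steps=[
    {"slide": [0, 0, 0], "dr": [0, 0, 0], "fingers": 0.03},
    {"slide": [0, 0, 0], "dr": [0, 0, 0], "fingers": 0.03},
    {"slide": [0, 0, 0], "dr": [0, 0, 0], "fingers": 0.03},
    {"slide": [0, 0, 0], "dr": [0, 0, 0], "fingers": 0.03},
  ],
)

```text
t: 12.22
eef_pos: [431.8, -256.2, 22.1]
tcp_rot: [-1.571, -0.001, 0.0]
ft_force: [-0.4, 2.1, 7.8]
opening: 0.483
```

Emit:
drive_tool(
  steps=[
    {"slide": [0, -0.02, 0], "dr": [0, 0, 0], "fingers": 0.03},
    {"slide": [0, -0.05, 0], "dr": [0, 0, 0], "fingers": 0.03},
    {"slide": [0, -0.09, 0], "dr": [0, 0, 0], "fingers": 0.03},
    {"slide": [0, -0.1, 0], "dr": [0, 0, 0], "fingers": 0.03},
    {"slide": [0, -0.1, 0], "dr": [0, 0, 0], "fingers": 0.03},
  ],
)

```text
t: 12.63
eef_pos: [432.4, -256.7, 123.9]
tcp_rot: [-1.574, -0.004, 0.0]
ft_force: [-0.3, 0.6, -3.2]
opening: 0.486
```

```bash
python3 -c "
from h import *
go(614,-38.3,125,0.02)"
```

```text
t 12.63 pos [ 432.4 -256.7  123.9] rot [-1.574 -0.004  0.   ] F [-0.3  0.6 -3.2] M [ 0.01 -0.01 -0.02] op 46.3 q6 [-0.67  0.44  1.96  0.    0.74 -2.24]
slide [0.1817, -0.001, 0.2183] dr [0.0032, -0.0198, 0.0042] rows 6.8
```

Emit:
drive_tool(
  steps=[
    {"slide": [0.026, 0, 0.031], "dr": [0, -0.01, 0], "fingers": 0.03},
    {"slide": [0.052, 0, 0.062], "dr": [0, -0.02, 0], "fingers": 0.03},
    {"slide": [0.078, 0, 0.093], "dr": [0, -0.02, 0], "fingers": 0.03},
    {"slide": [0.104, 0, 0.124], "dr": [0, -0.02, 0], "fingers": 0.03},
    {"slide": [0.13, 0, 0.156], "dr": [0, -0.02, 0], "fingers": 0.03},
  ],
)

```text
t: 13.05
eef_pos: [561.7, -98.2, 119.4]
tcp_rot: [-1.57, 0.002, 0.02]
ft_force: [0.4, -1.6, -2.7]
opening: 0.48
```

Emit:
drive_tool(
  steps=[
    {"slide": [0.026, 0, 0.031], "dr": [0, 0, 0], "fingers": 0.03},
    {"slide": [0.052, 0, 0.062], "dr": [0, 0, 0], "fingers": 0.03},
    {"slide": [0.052, 0, 0.062], "dr": [0, 0, 0], "fingers": 0.03},
    {"slide": [0.052, 0, 0.062], "dr": [0, 0, 0], "fingers": 0.03},
    {"slide": [0.052, 0, 0.062], "dr": [0, 0, 0], "fingers": 0.03},
  ],
)

```text
t: 13.47
eef_pos: [611.2, -36.8, 119.4]
tcp_rot: [-1.57, 0.003, 0.021]
ft_force: [-0.1, -0.8, -2.7]
opening: 0.481
```

```bash
python3 -c "
from h import *
m=optics.camera_model('wrist');im=optics.read_camera('wrist')
cv2.imwrite('pics/w7.png',im[:,:,::-1])
go(614,-38.3,75,0.02)"
```

```text
t 13.52 pos [611.1 -37.4 119.9] rot [-1.57   0.002  0.02 ] F [-0.1  0.4 -2.2] M [-0.01  0.   -0.04] op 45.9 q6 [-0.17  0.58  1.69 -0.    0.88 -1.76]
slide [0.0029, 0.0449, -0.0009] dr [-0.0004, -0.0002, -0.0024] rows 1.1
```

View pics/w7.png

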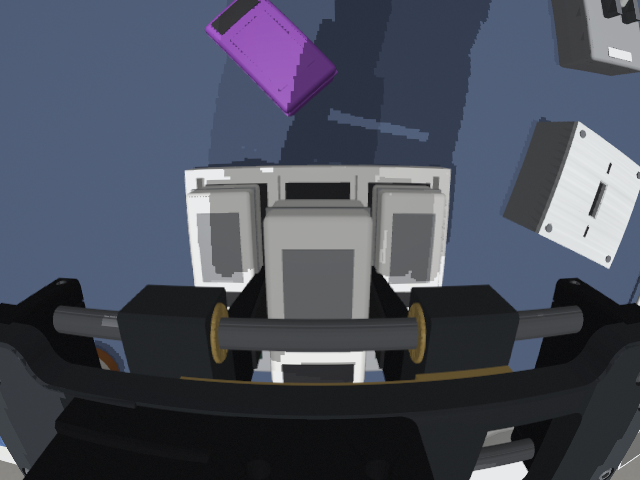

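Emit:
drive_tool(
  steps=[
    {"slide": [0.003, 0.02, 0], "dr": [0, 0, 0], "fingers": 0.03},
    {"slide": [0.003, 0.04, 0], "dr": [0, 0, 0], "fingers": 0.03},
    {"slide": [0.003, 0.05, 0], "dr": [0, 0, 0], "fingers": 0.03},
    {"slide": [0.003, 0.06, 0], "dr": [0, 0, 0], "fingers": 0.03},
    {"slide": [0.003, 0.06, 0], "dr": [0, 0, 0], "fingers": 0.03},
  ],
)

```text
t: 13.93
eef_pos: [614.1, -37.5, 59.6]
tcp_rot: [-1.57, 0.003, 0.019]
ft_force: [-0.3, 0.2, -2.5]
opening: 0.482
```

Emit:
drive_tool(
  steps=[
    {"slide": [0, 0.01, 0], "dr": [0, 0, 0], "fingers": 0.03},
    {"slide": [0, 0.02, 0], "dr": [0, 0, 0], "fingers": 0.03},
    {"slide": [0, 0.026, 0], "dr": [0, 0, 0], "fingers": 0.03},
    {"slide": [0, 0.028, 0], "dr": [0, 0, 0], "fingers": 0.03},
    {"slide": [0, 0.028, 0], "dr": [0, 0, 0], "fingers": 0.03},
  ],
)

```text
t: 14.35
eef_pos: [615.0, -36.8, 32.7]
tcp_rot: [-1.571, 0.001, 0.02]
ft_force: [-0.0, 0.2, -2.5]
opening: 0.48
```

Emit:
drive_tool(
  steps=[
    {"slide": [0, 0, 0], "dr": [0, 0, 0], "fingers": 0.03},
    {"slide": [0, 0, 0], "dr": [0, 0, 0], "fingers": 0.03},
  ],
)

```text
t: 14.52
eef_pos: [615.4, -36.8, 33.8]
tcp_rot: [-1.571, -0.001, 0.02]
ft_force: [1.2, -0.1, -2.0]
opening: 0.481
```

Emit:
drive_tool(
  steps=[
    {"slide": [-0.001, 0.003, -0.001], "dr": [0, 0, 0], "fingers": 0.03},
    {"slide": [-0.001, 0.006, -0.001], "dr": [0, 0, 0], "fingers": 0.03},
    {"slide": [-0.001, 0.006, -0.001], "dr": [0, 0, 0], "fingers": 0.03},
    {"slide": [-0.001, 0.006, -0.001], "dr": [0, 0, 0], "fingers": 0.03},
  ],
)

```text
t: 14.85
eef_pos: [614.1, -37.9, 27.2]
tcp_rot: [-1.571, 0.0, 0.02]
ft_force: [-0.8, -0.0, -2.0]
opening: 0.482
```

Emit:
drive_tool(
  steps=[
    {"slide": [0, 0, 0], "dr": [0, 0, 0], "fingers": 0.054},
    {"slide": [0, 0, 0], "dr": [0, 0, 0], "fingers": 0.054},
    {"slide": [0, 0, 0], "dr": [0, 0, 0], "fingers": 0.054},
    {"slide": [0, 0, 0], "dr": [0, 0, 0], "fingers": 0.054},
  ],
)

```text
t: 15.18
eef_pos: [614.3, -37.9, 27.5]
tcp_rot: [-1.571, -0.0, 0.02]
ft_force: [-0.9, -0.8, -0.7]
opening: 0.564
```

Emit:
drive_tool(
  steps=[
    {"slide": [0, -0.02, 0], "dr": [0, 0, 0], "fingers": 0.054},
    {"slide": [0, -0.05, 0], "dr": [0, 0, 0], "fingers": 0.054},
    {"slide": [0, -0.09, 0], "dr": [0, 0, 0], "fingers": 0.054},
    {"slide": [0, -0.12, 0], "dr": [0, 0, 0], "fingers": 0.054},
  ],
)

```text
t: 15.52
eef_pos: [614.4, -37.9, 149.8]
tcp_rot: [-1.571, -0.001, 0.02]
ft_force: [1.1, 0.3, 0.4]
opening: 0.566
```

```bash
python3 -c "
from h import *
m=optics.camera_model('wrist');im=optics.read_camera('wrist')
cv2.imwrite('pics/w8.png',im[:,:,::-1])
go(395,202,200,-1.5)"
```

```text
t 15.57 pos [616.6 -38.2 155.4] rot [-1.572 -0.009  0.02 ] F [ 1.6 -1.   4.9] M [-0.   -0.06 -0.01] op 53.6 q6 [-0.17  0.54  1.65  0.    0.95 -1.76]
slide [-0.2162, -0.0469, 0.2446] dr [-0.0053, 1.5204, 0.0082] rows 12.2
```

View pics/w8.png

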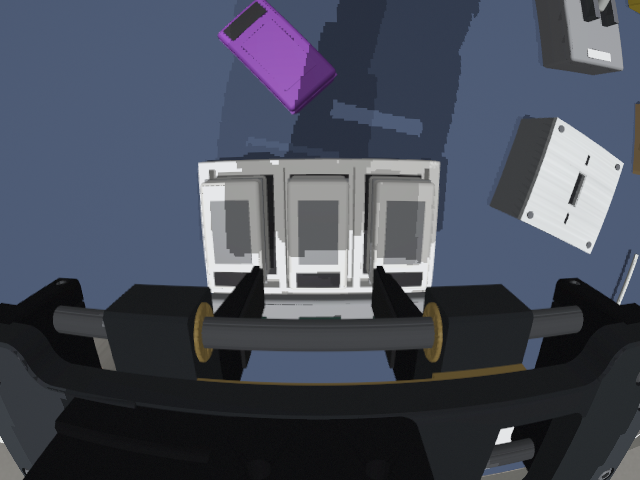

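Emit:
drive_tool(
  steps=[
    {"slide": [-0.02, -0.02, 0.02], "dr": [0, 0.12, 0], "fingers": 0.095},
    {"slide": [-0.04, -0.05, 0.04], "dr": [0, 0.24, 0], "fingers": 0.095},
    {"slide": [-0.06, -0.055, 0.06], "dr": [0, 0.36, 0], "fingers": 0.095},
    {"slide": [-0.08, -0.055, 0.08], "dr": [0, 0.48, 0], "fingers": 0.095},
    {"slide": [-0.1, -0.055, 0.1], "dr": [0, 0.6, 0], "fingers": 0.095},
  ],
)

```text
t: 15.98
eef_pos: [511.3, 60.8, 203.0]
tcp_rot: [-1.57, -0.001, -0.586]
ft_force: [0.5, 0.1, 0.0]
opening: 0.864
```

```bash
python3 -c "
from h import *
go(395,202,200,-1.5)"
```

```text
t 15.98 pos [511.3  60.8 203. ] rot [-1.57e+00 -1.00e-03 -5.86e-01] F [0.5 0.1 0. ] M [-0.04  0.01 -0.01] op 82.1 q6 [-0.01  0.35  1.84  0.    0.95 -0.99]
slide [-0.175, 0.0028, 0.0533] dr [-0.0015, 0.914, 0.0008] rows 7.3
```

Emit:
drive_tool(
  steps=[
    {"slide": [-0.025, 0, 0.008], "dr": [0, 0.12, 0], "fingers": 0.095},
    {"slide": [-0.05, 0, 0.015], "dr": [0, 0.24, 0], "fingers": 0.095},
    {"slide": [-0.075, 0, 0.023], "dr": [0, 0.36, 0], "fingers": 0.095},
    {"slide": [-0.1, 0, 0.03], "dr": [0, 0.48, 0], "fingers": 0.095},
    {"slide": [-0.125, 0, 0.038], "dr": [0, 0.6, 0], "fingers": 0.095},
  ],
)

```text
t: 16.4
eef_pos: [427.5, 161.1, 202.4]
tcp_rot: [-1.57, 0.0, -1.186]
ft_force: [-0.6, 0.5, -1.2]
opening: 0.999
```

```bash
python3 -c "
from h import *
m=optics.camera_model('wrist');im=optics.read_camera('wrist')
cv2.imwrite('pics/w9.png',im[:,:,::-1])
print([proj('wrist',(397+a,202+b,z),m) for a,b,z in [(-49,31-3,130),(-49,-31-3,130),(0,0,50)]])
go(390,202,200,-1.5)"
```

```text
[array([244.55232849, 107.16293862]), array([212.90570336, 194.57595421]), array([303.21843954, 164.94726006])]
t 16.45 pos [424.9 163.2 202.3] rot [-1.572e+00  1.000e-03 -1.199e+00] F [-1.4  1.6  0.1] M [-0.06  0.09 -0.01] op 94.9 q6 [ 0.22  0.27  1.97  0.    0.9  -0.15]
slide [-0.0488, 0.0024, -0.0184] dr [0.001, 0.3008, -0.001] rows 2.4
```

View pics/w9.png

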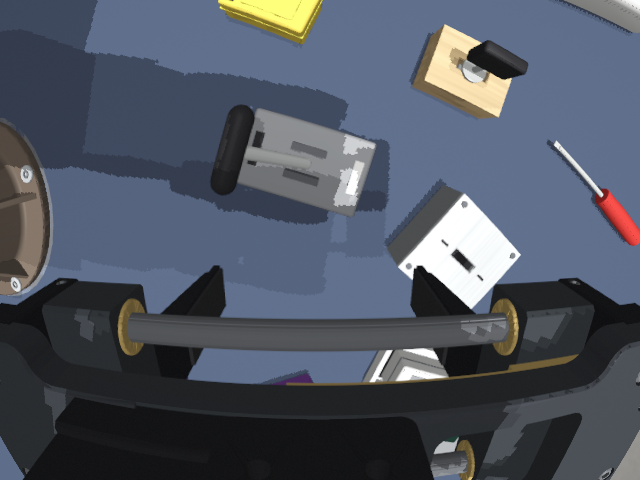

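```bash
python3 -c "
from h import *
go(380,198,185,-1.5)"
```

```text
t 16.45 pos [424.9 163.2 202.3] rot [-1.572e+00  1.000e-03 -1.199e+00] F [-1.4  1.6  0.1] M [-0.06  0.09 -0.01] op 94.9 q6 [ 0.22  0.27  1.97  0.    0.9  -0.15]
slide [-0.0487, 0.0174, -0.0292] dr [0.001, 0.3008, -0.001] rows 2.4
```

Emit:
drive_tool(
  steps=[
    {"slide": [-0.02, 0.005, -0.012], "dr": [0, 0.12, 0], "fingers": 0.095},
    {"slide": [-0.04, 0.01, -0.024], "dr": [0, 0.24, 0], "fingers": 0.095},
    {"slide": [-0.049, 0.015, -0.029], "dr": [0, 0.3, 0], "fingers": 0.095},
    {"slide": [-0.049, 0.017, -0.029], "dr": [0, 0.3, 0], "fingers": 0.095},
    {"slide": [-0.049, 0.017, -0.029], "dr": [0, 0.3, 0], "fingers": 0.095},
  ],
)

```text
t: 16.87
eef_pos: [383.0, 194.7, 185.2]
tcp_rot: [-1.571, -0.0, -1.476]
ft_force: [0.5, 0.3, 0.2]
opening: 1.0
```

```bash
python3 -c "
from h import *
go(380,198,117,-1.5)
m=optics.camera_model('wrist');im=optics.read_camera('wrist')
cv2.imwrite('pics/w10.png',im[:,:,::-1])
"
```

```text
t 16.87 pos [383.  194.7 185.2] rot [-1.571 -0.    -1.476] F [0.5 0.3 0.2] M [-0.1   0.06 -0.05] op 95.1 q6 [ 0.32  0.26  2.05 -0.    0.84  0.22]
slide [-0.0036, 0.0682, -0.0027] dr [-0.0001, 0.0239, 0.0] rows 1.6
```

View pics/w10.png

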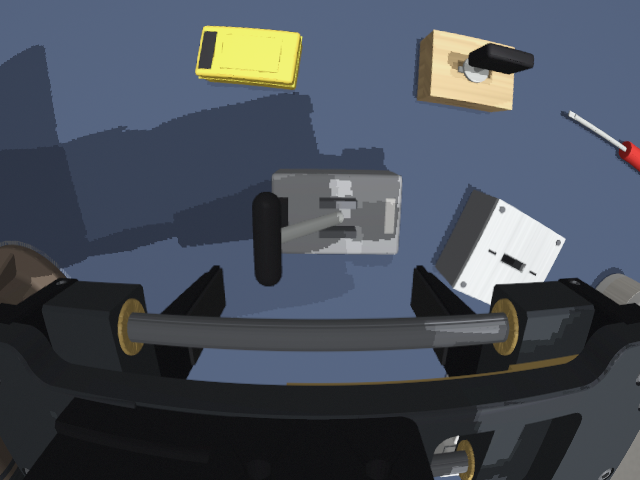

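Emit:
drive_tool(
  steps=[
    {"slide": [-0.003, 0.01, -0.002], "dr": [0, 0.02, 0], "fingers": 0.095},
    {"slide": [-0.003, 0.03, -0.002], "dr": [0, 0.02, 0], "fingers": 0.095},
    {"slide": [-0.003, 0.05, -0.002], "dr": [0, 0.02, 0], "fingers": 0.095},
    {"slide": [-0.003, 0.067, -0.002], "dr": [0, 0.02, 0], "fingers": 0.095},
    {"slide": [-0.003, 0.067, -0.002], "dr": [0, 0.02, 0], "fingers": 0.095},
  ],
)

```text
t: 17.33
eef_pos: [380.6, 196.5, 116.3]
tcp_rot: [-1.574, -0.001, -1.499]
ft_force: [-0.7, -0.0, -0.2]
opening: 0.998
```

Emit:
drive_tool(
  steps=[
    {"slide": [0, 0, 0.01], "dr": [0, 0, 0], "fingers": 0.095},
    {"slide": [0, 0, 0.025], "dr": [0, 0, 0], "fingers": 0.095},
    {"slide": [0, 0, 0.04], "dr": [0, 0, 0], "fingers": 0.095},
    {"slide": [0, 0, 0.055], "dr": [0, 0, 0], "fingers": 0.095},
    {"slide": [0, 0, 0.07], "dr": [0, 0, 0], "fingers": 0.095},
  ],
)

```text
t: 17.75
eef_pos: [452.9, 202.3, 119.9]
tcp_rot: [-1.568, 0.001, -1.499]
ft_force: [-0.4, -0.6, -0.1]
opening: 1.001
```

Emit:
drive_tool(
  steps=[
    {"slide": [0, 0, 0], "dr": [0, 0, 0], "fingers": 0.095},
    {"slide": [0, 0, 0], "dr": [0, 0, 0], "fingers": 0.095},
    {"slide": [0, 0, 0], "dr": [0, 0, 0], "fingers": 0.095},
  ],
)

```text
t: 18.0
eef_pos: [450.4, 202.1, 118.9]
tcp_rot: [-1.57, 0.0, -1.5]
ft_force: [-0.4, -0.2, 0.3]
opening: 1.0
```

```bash
python3 -c "
from h import *
st()
m=optics.camera_model('wrist');im=optics.read_camera('wrist')
cv2.imwrite('pics/w11.png',im[:,:,::-1])
"
```

```text
t 18.00 pos [450.4 202.1 118.9] rot [-1.57  0.   -1.5 ] F [-0.4 -0.2  0.3] M [-0.08  0.03 -0.01] op 95.1 q6 [0.29 0.44 1.98 0.   0.72 0.22]
```

View pics/w11.png

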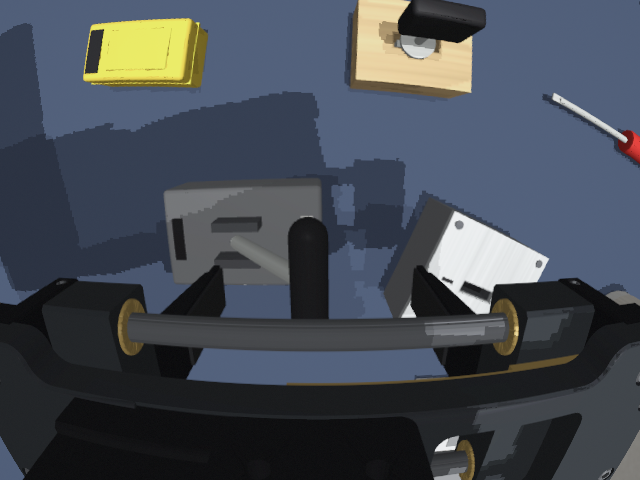

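Emit:
drive_tool(
  steps=[
    {"slide": [0, -0.04, 0], "dr": [0, 0, 0], "fingers": 0.095},
    {"slide": [0, -0.08, 0], "dr": [0, 0, 0], "fingers": 0.095},
    {"slide": [0, -0.1, 0], "dr": [0, -0.1, 0], "fingers": 0.095},
    {"slide": [0, -0.1, 0], "dr": [0, -0.2, 0], "fingers": 0.095},
    {"slide": [0, -0.1, 0], "dr": [0, -0.3, 0], "fingers": 0.095},
  ],
)

```text
t: 18.47
eef_pos: [450.3, 202.5, 220.2]
tcp_rot: [-1.568, -0.0, -1.194]
ft_force: [-0.1, -1.2, 0.5]
opening: 1.002
```

```bash
python3 -c "
from h import *
go(504,344,190,0.02)
"
```

```text
t 18.47 pos [450.3 202.5 220.2] rot [-1.568 -0.    -1.194] F [-0.1 -1.2  0.5] M [-0.04  0.01  0.01] op 95.3 q6 [ 0.29  0.3   1.87  0.    0.97 -0.09]
slide [-0.1119, 0.0305, 0.1018] dr [-0.0027, -1.2143, 0.0021] rows 9.7
```

Emit:
drive_tool(
  steps=[
    {"slide": [-0.012, 0, 0.01], "dr": [0, -0.12, 0], "fingers": 0.095},
    {"slide": [-0.024, 0, 0.02], "dr": [0, -0.24, 0], "fingers": 0.095},
    {"slide": [-0.036, 0, 0.03], "dr": [0, -0.36, 0], "fingers": 0.095},
    {"slide": [-0.048, 0.01, 0.04], "dr": [0, -0.48, 0], "fingers": 0.095},
    {"slide": [-0.06, 0.02, 0.05], "dr": [0, -0.6, 0], "fingers": 0.095},
  ],
)

```text
t: 18.88
eef_pos: [475.2, 277.1, 198.9]
tcp_rot: [-1.57, -0.001, -0.593]
ft_force: [0.6, 0.0, -0.2]
opening: 0.996
```

```bash
python3 -c "
from h import *
go(504,344,190,0.02)
"
```

```text
t 18.88 pos [475.2 277.1 198.9] rot [-1.57e+00 -1.00e-03 -5.93e-01] F [ 0.6  0.  -0.2] M [-0.06 -0.01  0.01] op 94.7 q6 [ 0.41  0.4   1.76  0.    0.97 -0.57]
slide [-0.0135, 0.0089, 0.0715] dr [-0.0009, -0.6134, 0.001] rows 4.9
```

Emit:
drive_tool(
  steps=[
    {"slide": [-0.003, 0, 0.014], "dr": [0, -0.123, 0], "fingers": 0.095},
    {"slide": [-0.006, 0, 0.028], "dr": [0, -0.246, 0], "fingers": 0.095},
    {"slide": [-0.009, 0.003, 0.043], "dr": [0, -0.369, 0], "fingers": 0.095},
    {"slide": [-0.0135, 0.009, 0.058], "dr": [0, -0.49, 0], "fingers": 0.095},
    {"slide": [-0.0135, 0.009, 0.0715], "dr": [0, -0.613, 0], "fingers": 0.095},
  ],
)

```text
t: 19.3
eef_pos: [503.6, 343.8, 188.8]
tcp_rot: [-1.571, 0.001, 0.02]
ft_force: [0.0, -0.3, -0.3]
opening: 1.0
```

Emit:
drive_tool(
  steps=[
    {"slide": [0, 0, 0], "dr": [0, 0, 0], "fingers": 0.05},
    {"slide": [0, 0, 0], "dr": [0, 0, 0], "fingers": 0.05},
    {"slide": [0, 0, 0], "dr": [0, 0, 0], "fingers": 0.05},
    {"slide": [0, 0, 0], "dr": [0, 0, 0], "fingers": 0.05},
  ],
)

```text
t: 19.63
eef_pos: [504.2, 342.4, 189.7]
tcp_rot: [-1.571, -0.0, 0.01]
ft_force: [0.7, -0.2, -0.3]
opening: 0.771
```

```bash
python3 -c "
from h import *
go(504.5,344,85,0.02)
m=optics.camera_model('wrist');im=optics.read_camera('wrist')
cv2.imwrite('pics/w12.png',im[:,:,::-1]);crop('pics/w12.png',240,120,160,200,4,'pics/w12c.png')
for q in [(524.5,338,114.5),(484.5,338,114.5),(484.5,350,114.5),(524.5,350,114.5),(464,316,45),(464,376,45),(504,344,45)]: print(proj('wrist',q,m))
"
```

```text
t 19.63 pos [504.2 342.4 189.7] rot [-1.571 -0.     0.01 ] F [ 0.7 -0.2 -0.3] M [ 0.04 -0.02 -0.02] op 73.3 q6 [ 0.49  0.49  1.63 -0.    1.02 -1.09]
slide [0.0003, 0.1047, 0.0016] dr [-0.0, -0.0096, 0.0001] rows 2.5
[311.65070036 273.55177743]
[311.93825014 217.77499095]
[329.76856761 217.94344793]
[328.72995923 273.69472244]
[287.4293738  176.74916002]
[358.13239877 177.50525079]
[319.96986427 222.93731556]
```

View pics/w12.png

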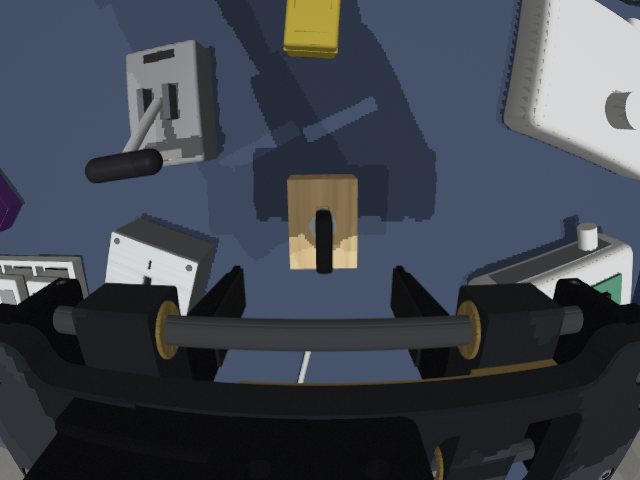

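View pics/w12c.png

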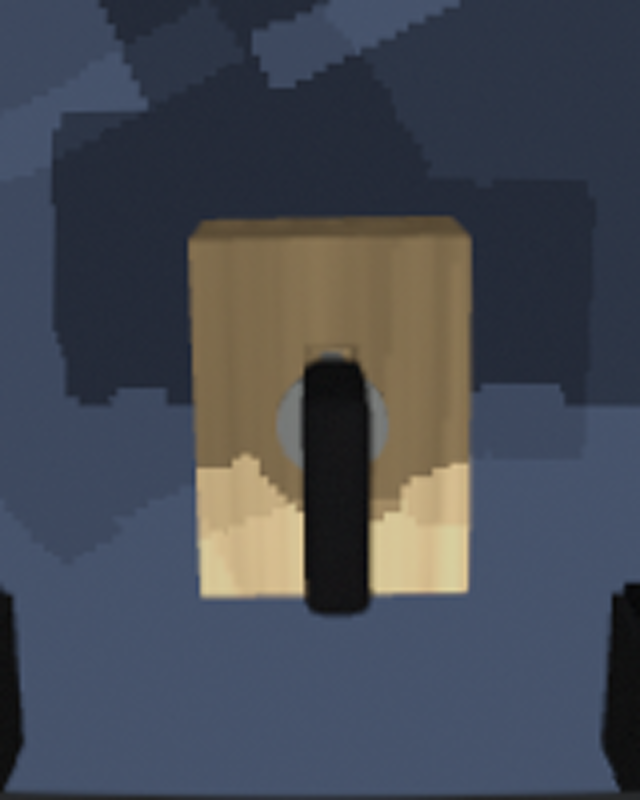

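Emit:
drive_tool(
  steps=[
    {"slide": [0, 0.02, 0.004], "dr": [0, -0.01, 0], "fingers": 0.05},
    {"slide": [0, 0.05, 0.004], "dr": [0, -0.01, 0], "fingers": 0.05},
    {"slide": [0, 0.08, 0.004], "dr": [0, -0.01, 0], "fingers": 0.05},
    {"slide": [0, 0.1, 0.004], "dr": [0, -0.01, 0], "fingers": 0.05},
    {"slide": [0, 0.113, 0.004], "dr": [0, -0.01, 0], "fingers": 0.05},
  ],
)

```text
t: 20.1
eef_pos: [503.7, 346.2, 74.4]
tcp_rot: [-1.572, 0.002, 0.021]
ft_force: [-0.3, 0.5, 0.4]
opening: 0.525
```

Emit:
drive_tool(
  steps=[
    {"slide": [0, 0, 0], "dr": [0, 0, 0], "fingers": 0.05},
    {"slide": [0, 0, 0], "dr": [0, 0, 0], "fingers": 0.05},
    {"slide": [0, 0, 0], "dr": [0, 0, 0], "fingers": 0.05},
    {"slide": [0, 0, 0], "dr": [0, 0, 0], "fingers": 0.05},
  ],
)

```text
t: 20.43
eef_pos: [505.0, 347.2, 77.7]
tcp_rot: [-1.57, -0.002, 0.023]
ft_force: [0.6, 0.3, 0.8]
opening: 0.526
```

```bash
python3 -c "
from h import *
go(504.5,346.5,76,0.02)
m=optics.camera_model('wrist');im=optics.read_camera('wrist')
cv2.imwrite('pics/w13.png',im[:,:,::-1])
"
```

```text
t 20.43 pos [505.  347.2  77.7] rot [-1.57  -0.002  0.023] F [0.6 0.3 0.8] M [0.01 0.06 0.04] op 50.0 q6 [ 0.49  0.63  1.72  0.    0.79 -1.1 ]
slide [-0.0006, 0.0017, -0.0007] dr [-0.001, 0.0027, 0.0018] rows 0.0
```

View pics/w13.png

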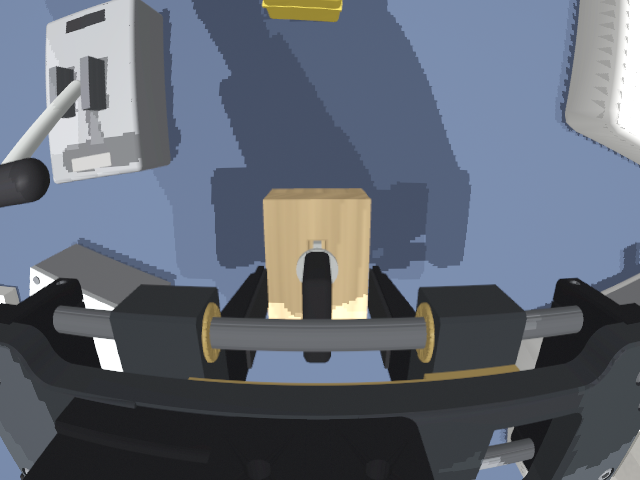

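Emit:
drive_tool(
  steps=[
    {"slide": [0, 0.001, 0], "dr": [0, 0, 0], "fingers": 0.005},
    {"slide": [0, 0.001, 0], "dr": [0, 0, 0], "fingers": 0.005},
    {"slide": [0, 0.001, 0], "dr": [0, 0, 0], "fingers": 0.005},
    {"slide": [0, 0.001, 0], "dr": [0, 0, 0], "fingers": 0.005},
    {"slide": [0, 0.001, 0], "dr": [0, 0, 0], "fingers": 0.005},
  ],
)

```text
t: 20.9
eef_pos: [504.6, 347.1, 75.4]
tcp_rot: [-1.571, -0.0, 0.023]
ft_force: [0.2, 0.3, 1.0]
opening: 0.232
```

Emit:
drive_tool(
  steps=[
    {"slide": [0, 0, 0], "dr": [0, 0, 0], "fingers": 0.005},
    {"slide": [0, 0, 0], "dr": [0, 0, 0], "fingers": 0.005},
    {"slide": [0, 0, 0], "dr": [0, 0, 0], "fingers": 0.005},
    {"slide": [0, 0, 0], "dr": [0, 0, 0], "fingers": 0.005},
    {"slide": [0, 0, 0], "dr": [0, 0, 0], "fingers": 0.005},
  ],
)

```text
t: 21.32
eef_pos: [504.5, 347.0, 75.3]
tcp_rot: [-1.571, 0.0, 0.023]
ft_force: [0.5, 0.0, -0.4]
opening: 0.126
```

```bash
python3 -c "
from h import *
st()"
```

```text
t 21.32 pos [504.5 347.   75.3] rot [-1.571  0.     0.023] F [ 0.5  0.  -0.4] M [0.07 0.05 0.01] op 12.0 q6 [ 0.49  0.64  1.72  0.    0.78 -1.1 ]
```

Emit:
drive_tool(
  steps=[
    {"slide": [0, -0.01, 0], "dr": [0, 0, 0], "fingers": 0.005},
    {"slide": [0, -0.025, 0], "dr": [0, 0, 0], "fingers": 0.005},
    {"slide": [0, -0.05, 0], "dr": [0, 0, 0], "fingers": 0.005},
    {"slide": [0, -0.08, 0], "dr": [0, 0, 0], "fingers": 0.005},
    {"slide": [0, -0.09, 0], "dr": [0, 0, 0], "fingers": 0.005},
  ],
)

```text
t: 21.73
eef_pos: [505.6, 347.7, 169.8]
tcp_rot: [-1.568, -0.004, 0.023]
ft_force: [-0.4, 0.7, -0.1]
opening: 0.126
```

```bash
python3 -c "
from h import *
go(564,178,160,-0.328)
m=optics.camera_model('wrist');im=optics.read_camera('wrist')
cv2.imwrite('pics/w14.png',im[:,:,::-1])
cv2.imwrite('pics/s14.png',optics.read_camera('side')[:,:,::-1])
crop('pics/s14.png',180,90,120,120,5,'pics/s14c.png')
"
```

```text
t 21.73 pos [505.6 347.7 169.8] rot [-1.568 -0.004  0.023] F [-0.4  0.7 -0.1] M [ 0.06 -0.01 -0.  ] op 12.0 q6 [ 0.49  0.52  1.64  0.    0.98 -1.1 ]
slide [0.0544, 0.0096, -0.171] dr [-0.0031, 0.3513, 0.004] rows 4.3
```

View pics/w14.png

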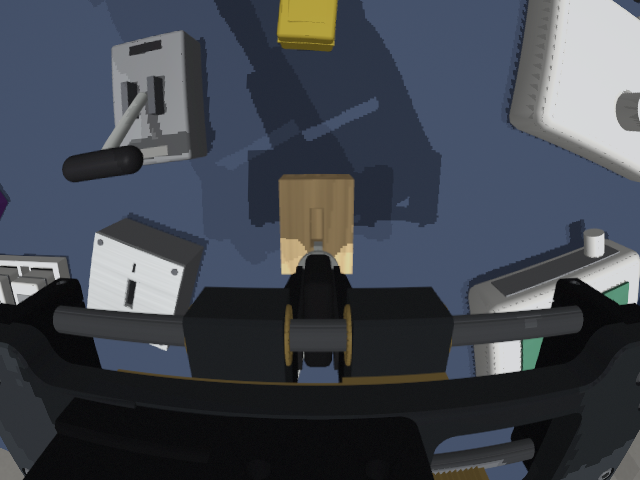

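View pics/s14c.png

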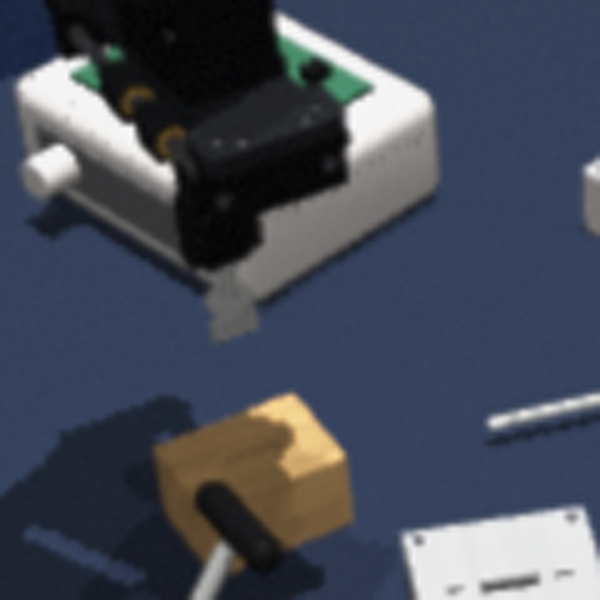

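```bash
python3 -c "
from h import *
go(630,155.5,150,-0.328)
"
```

```text
t 21.83 pos [505.2 347.5 167.7] rot [-1.569 -0.004  0.023] F [-0.3  0.4  0.2] M [ 0.    0.05 -0.06] op 11.8 q6 [ 0.49  0.52  1.64  0.    0.97 -1.1 ]
slide [0.1202, 0.0178, -0.1948] dr [-0.0026, 0.3513, 0.0034] rows 5.5
```

Emit:
drive_tool(
  steps=[
    {"slide": [0.02, 0, -0.032], "dr": [0, 0.07, 0], "fingers": 0.005},
    {"slide": [0.04, 0, -0.064], "dr": [0, 0.14, 0], "fingers": 0.005},
    {"slide": [0.06, 0, -0.096], "dr": [0, 0.21, 0], "fingers": 0.005},
    {"slide": [0.08, 0, -0.128], "dr": [0, 0.28, 0], "fingers": 0.005},
    {"slide": [0.1, 0.01, -0.16], "dr": [0, 0.351, 0], "fingers": 0.005},
  ],
)

```text
t: 22.25
eef_pos: [609.1, 187.9, 155.2]
tcp_rot: [-1.57, -0.001, -0.331]
ft_force: [0.4, 0.5, -0.3]
opening: 0.128
```

```bash
python3 -c "
from h import *
go(630,155.5,150,-0.328)
"
```

```text
t 22.25 pos [609.1 187.9 155.2] rot [-1.57e+00 -1.00e-03 -3.31e-01] F [ 0.4  0.5 -0.3] M [ 0.   -0.07  0.02] op 12.2 q6 [ 0.2   0.57  1.59  0.    0.98 -1.04]
slide [0.0303, 0.0052, -0.0238] dr [-0.0004, -0.0029, 0.0005] rows 0.9
```

Emit:
drive_tool(
  steps=[
    {"slide": [0.015, 0.005, -0.012], "dr": [0, -0.003, 0], "fingers": 0.005},
    {"slide": [0.03, 0.005, -0.024], "dr": [0, -0.003, 0], "fingers": 0.005},
    {"slide": [0.03, 0.005, -0.024], "dr": [0, -0.003, 0], "fingers": 0.005},
    {"slide": [0.03, 0.005, -0.024], "dr": [0, -0.003, 0], "fingers": 0.005},
    {"slide": [0.03, 0.005, -0.024], "dr": [0, -0.003, 0], "fingers": 0.005},
  ],
)

```text
t: 22.67
eef_pos: [628.2, 157.4, 149.4]
tcp_rot: [-1.571, 0.002, -0.325]
ft_force: [-0.4, 1.0, -0.5]
opening: 0.123
```

Emit:
drive_tool(
  steps=[
    {"slide": [0, 0, 0], "dr": [0, 0, 0], "fingers": 0.005},
    {"slide": [0, 0, 0], "dr": [0, 0, 0], "fingers": 0.005},
    {"slide": [0, 0, 0], "dr": [0, 0, 0], "fingers": 0.005},
  ],
)

```text
t: 22.92
eef_pos: [628.6, 157.8, 150.5]
tcp_rot: [-1.571, -0.0, -0.324]
ft_force: [0.5, -0.9, -0.1]
opening: 0.13
```

```bash
cat > lk.py <<'E'
from h import *
import pickle,sys
st()
m=optics.camera_model('wrist');im=optics.read_camera('wrist')
n=sys.argv[1]; cv2.imwrite(f'pics/{n}.png',im[:,:,::-1]); pickle.dump(m,open(n+'.pkl','wb'))
E
python3 lk.py w15; python3 -c "
from h import *
import pickle; m=pickle.load(open('w15.pkl','rb'))
p=proj('wrist',(564,178,60),m);print(p)
x,y=int(p[0])-50,int(p[1])-50
print(x,y);crop('pics/w15.png',x,y,100,100,8,'pics/w15c.png')"
```

```text
t 22.92 pos [628.6 157.8 150.5] rot [-1.571 -0.    -0.324] F [ 0.5 -0.9 -0.1] M [-0.01  0.07 -0.04] op 12.4 q6 [ 0.14  0.59  1.57  0.    0.99 -1.1 ]
[316.21732998 145.58335574]
266 95
```

View pics/w15.png

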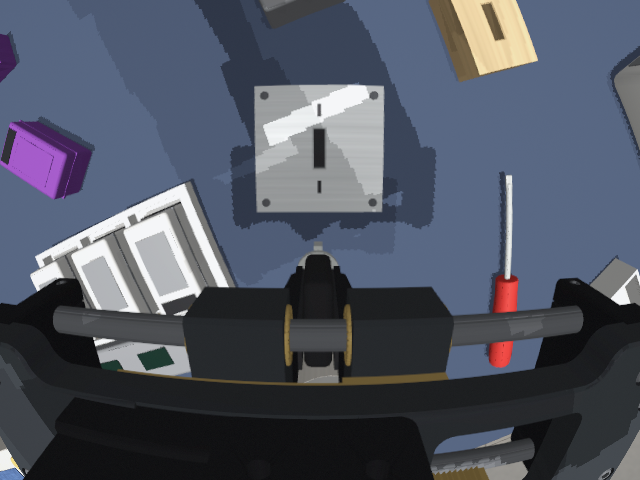

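View pics/w15c.png

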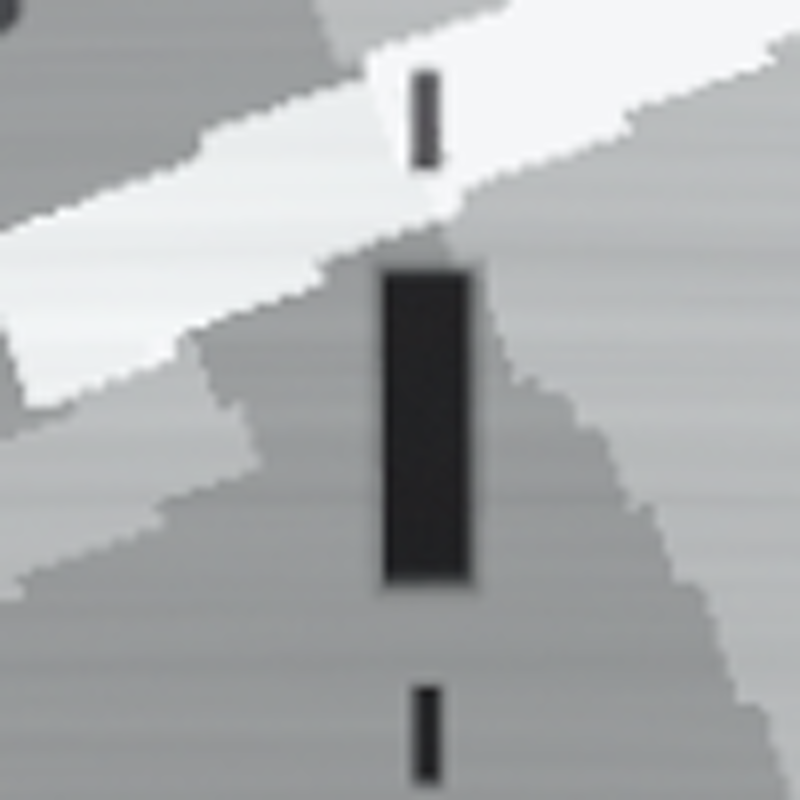

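```bash
python3 -c "
from h import *
import pickle; m=pickle.load(open('w15.pkl','rb'))
f=lambda cx,cy:pz('wrist',(266+(cx+.5)/8-.5,95+(cy+.5)/8-.5),60,m)
c=f(426,426.5);a=f(426,120);b=f(427,735);print(c,a,b,np.arctan2(b[1]-a[1],b[0]-a[0]))
print(f(382,426),f(470,426),f(426,270),f(426,583))
T=np.array([628.6,157.8,150.5]);R=Ro.from_euler('xyz',[-1.571,0,-.324])
print('slot in tool',R.inv().apply(c-T))
for q in [(-12,51,-2.5),(-12,51,2.5),(-12,38,0),(-12,30.5,0),(0,30.5,-12),(0,30.5,12),(-20,-39,-6),(-20,-39,6)]: print(q,proj('wrist',R.apply(q)+T,m))
crop('pics/w15.png',277,230,80,60,8,'pics/w15d.png')
print(-m['R']@m['t'], R.inv().apply(-m['R'].T@m['t']-T), (m['R']@R.as_matrix()).round(4))
"
```

```text
[566.09204566 179.19165999  60.        ] [540.67249514 187.74407612  60.        ] [591.83788906 170.62806933  60.        ] -0.32282097257700076
[564.8325766  175.59595059  60.        ] [567.26038206 182.81836186  60.        ] [553.13060956 183.55181047  60.        ] [579.08718368 174.82169946  60.        ]
slot in tool [-66.0659078   90.49992102   0.39698163]
(-12, 51, -2.5) [314.31601077 238.29188756]
(-12, 51, 2.5) [322.45287844 238.28557747]
(-12, 38, 0) [318.42781735 244.20704302]
(-12, 30.5, 0) [318.45509238 247.94363854]
(0, 30.5, -12) [297.45902688 268.0313977 ]
(0, 30.5, 12) [339.45277004 267.99456684]
(-20, -39, -6) [302.92139696 280.94383503]
(-20, -39, 6) [334.75133817 280.91194747]
[622.68646814 105.80533181 222.09352722] [ -72.37979324 -169.23861773   -0.41033508] [[ 8.000e-04 -1.000e-04  1.000e+00]
 [ 9.664e-01 -2.569e-01 -8.000e-04]
 [ 2.569e-01  9.664e-01 -1.000e-04]]
```

View pics/w15d.png

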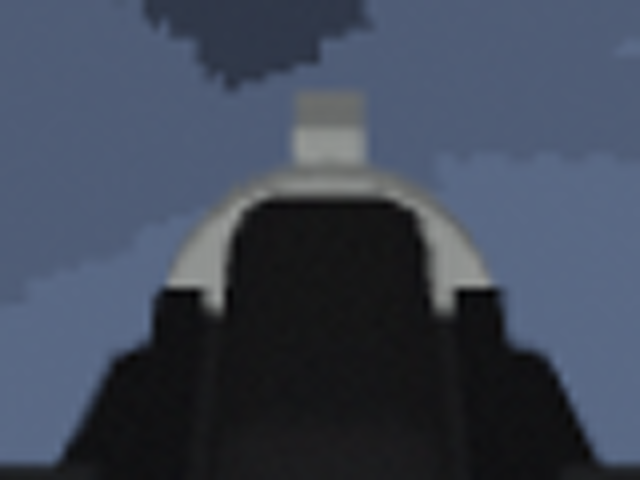

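Emit:
drive_tool(
  steps=[
    {"slide": [-0.02, 0, 0], "dr": [0, 0, 0], "fingers": 0.005},
    {"slide": [-0.045, 0, 0], "dr": [0, 0, 0], "fingers": 0.005},
    {"slide": [-0.0675, 0.01, 0.0005], "dr": [0, 0, 0], "fingers": 0.005},
    {"slide": [-0.0675, 0.02, 0.0005], "dr": [0, 0, 0], "fingers": 0.005},
    {"slide": [-0.0675, 0.027, 0.0005], "dr": [0, 0, 0], "fingers": 0.005},
  ],
)

```text
t: 23.38
eef_pos: [564.5, 179.6, 123.1]
tcp_rot: [-1.571, -0.0, -0.323]
ft_force: [1.2, 0.1, -1.0]
opening: 0.124
```

Emit:
drive_tool(
  steps=[
    {"slide": [0, 0, 0], "dr": [0, 0, 0], "fingers": 0.005},
    {"slide": [0, 0, 0], "dr": [0, 0, 0], "fingers": 0.005},
    {"slide": [0, 0, 0], "dr": [0, 0, 0], "fingers": 0.005},
    {"slide": [0, 0, 0], "dr": [0, 0, 0], "fingers": 0.005},
    {"slide": [0, 0, 0], "dr": [0, 0, 0], "fingers": 0.005},
  ],
)

```text
t: 23.8
eef_pos: [565.6, 178.9, 123.6]
tcp_rot: [-1.57, -0.0, -0.325]
ft_force: [-0.1, -0.3, -0.4]
opening: 0.127
```

```bash
python3 -c "
from h import *
c=np.array([566.09,179.19]);ex=np.array([np.cos(-.323),np.sin(-.323)])
p=c-1.5*ex+.08*np.array([-ex[1],ex[0]]);print(p)
go(p[0],p[1],113,-.323)"; python3 lk.py w16;python3 -c "
from h import *
crop('pics/w16.png',260,150,120,130,6,'pics/w16c.png')"
```

```text
[564.69296186 179.74198227]
t 23.80 pos [565.6 178.9 123.6] rot [-1.57  -0.    -0.325] F [-0.1 -0.3 -0.4] M [ 0.03  0.02 -0.05] op 12.1 q6 [ 0.19  0.55  1.73  0.    0.86 -1.05]
slide [-0.0011, 0.0106, 0.0005] dr [-0.0004, -0.0022, 0.0005] rows 0.3
t 23.80 pos [565.6 178.9 123.6] rot [-1.57  -0.    -0.325] F [-0.1 -0.3 -0.4] M [ 0.03  0.02 -0.05] op 12.1 q6 [ 0.19  0.55  1.73  0.    0.86 -1.05]
```

View pics/w16c.png

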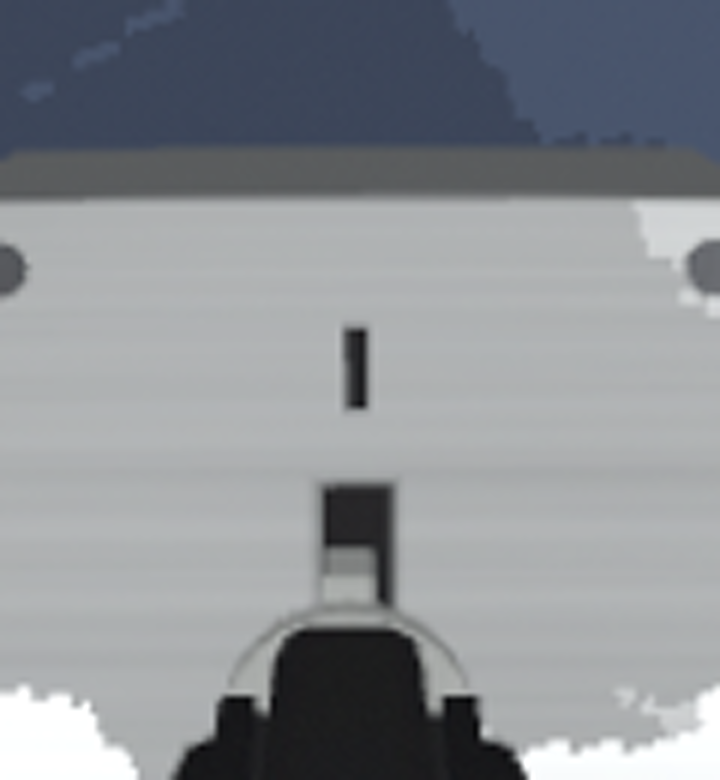

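Emit:
drive_tool(
  steps=[
    {"slide": [-0.001, 0.003, 0.0006], "dr": [0, -0.002, 0], "fingers": 0.005},
    {"slide": [-0.001, 0.006, 0.0006], "dr": [0, -0.002, 0], "fingers": 0.005},
    {"slide": [-0.001, 0.009, 0.0006], "dr": [0, -0.002, 0], "fingers": 0.005},
    {"slide": [-0.001, 0.009, 0.0006], "dr": [0, -0.002, 0], "fingers": 0.005},
    {"slide": [-0.001, 0.009, 0.0006], "dr": [0, -0.002, 0], "fingers": 0.005},
  ],
)

```text
t: 24.27
eef_pos: [564.2, 179.9, 114.1]
tcp_rot: [-1.571, 0.0, -0.323]
ft_force: [-0.1, 0.4, -0.7]
opening: 0.124
```

```bash
python3 lk.py w17;python3 -c "
from h import *
go(564.7,179.7,113,-.323)
crop('pics/w17.png',260,150,120,130,6,'pics/w17c.png')"
```

```text
t 24.27 pos [564.2 179.9 114.1] rot [-1.571  0.    -0.323] F [-0.1  0.4 -0.7] M [-0.03  0.01  0.01] op 11.8 q6 [ 0.2   0.56  1.74  0.    0.84 -1.05]
t 24.32 pos [564.3 179.9 114.2] rot [-1.571  0.    -0.323] F [ 0.3  1.2 -0.2] M [ 0.05 -0.02 -0.08] op 12.0 q6 [ 0.2   0.56  1.74  0.    0.84 -1.05]
slide [0.0004, 0.0012, -0.0001] dr [0.0, 0.0002, -0.0002] rows 0.0
```

View pics/w17c.png

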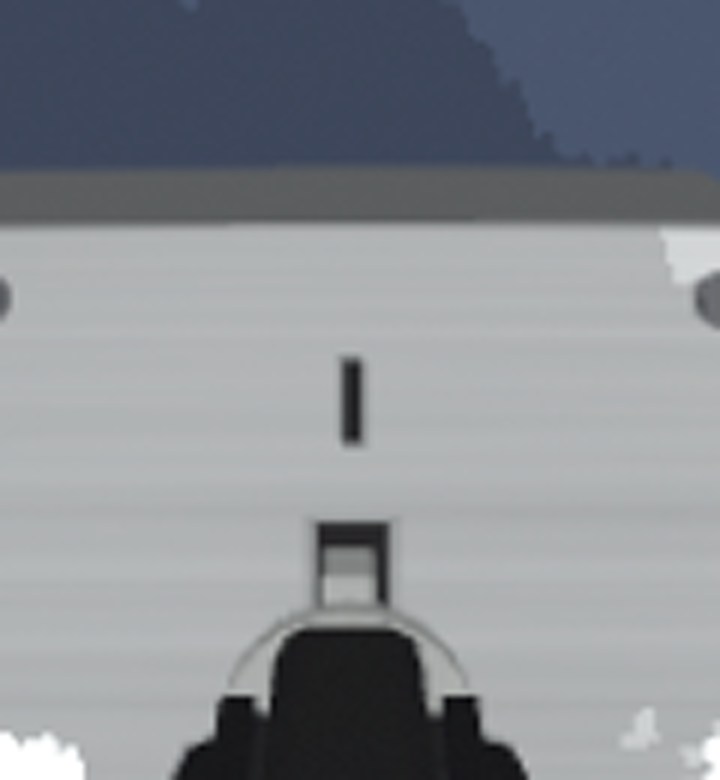

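Emit:
drive_tool(
  steps=[
    {"slide": [0.0003, 0.002, 0.0003], "dr": [0, 0, 0], "fingers": 0.005},
    {"slide": [0.0003, 0.004, 0.0003], "dr": [0, 0, 0], "fingers": 0.005},
    {"slide": [0.0003, 0.006, 0.0003], "dr": [0, 0, 0], "fingers": 0.005},
    {"slide": [0.0003, 0.008, 0.0003], "dr": [0, 0, 0], "fingers": 0.005},
    {"slide": [0.0003, 0.008, 0.0003], "dr": [0, 0, 0], "fingers": 0.005},
  ],
)

```text
t: 24.73
eef_pos: [564.5, 180.1, 105.9]
tcp_rot: [-1.571, 0.001, -0.323]
ft_force: [0.1, -0.1, -0.2]
opening: 0.127
```

```bash
python3 lk.py w18;python3 -c "
from h import *
go(564.7,179.7,90.3,-.323)
crop('pics/w18.png',260,150,120,130,6,'pics/w18c.png')"
```

```text
t 24.73 pos [564.5 180.1 105.9] rot [-1.571e+00  1.000e-03 -3.230e-01] F [ 0.1 -0.1 -0.2] M [ 0.03 -0.03 -0.02] op 12.0 q6 [ 0.2   0.57  1.75  0.    0.82 -1.05]
t 24.78 pos [564.6 180.1 106.1] rot [-1.571  0.    -0.323] F [ 0.4  0.1 -0.5] M [-0.05  0.03 -0.03] op 12.3 q6 [ 0.2   0.57  1.75  0.    0.82 -1.05]
slide [0.0002, 0.0158, -0.0003] dr [0.0001, 0.0002, -0.0004] rows 0.4
```

View pics/w18c.png

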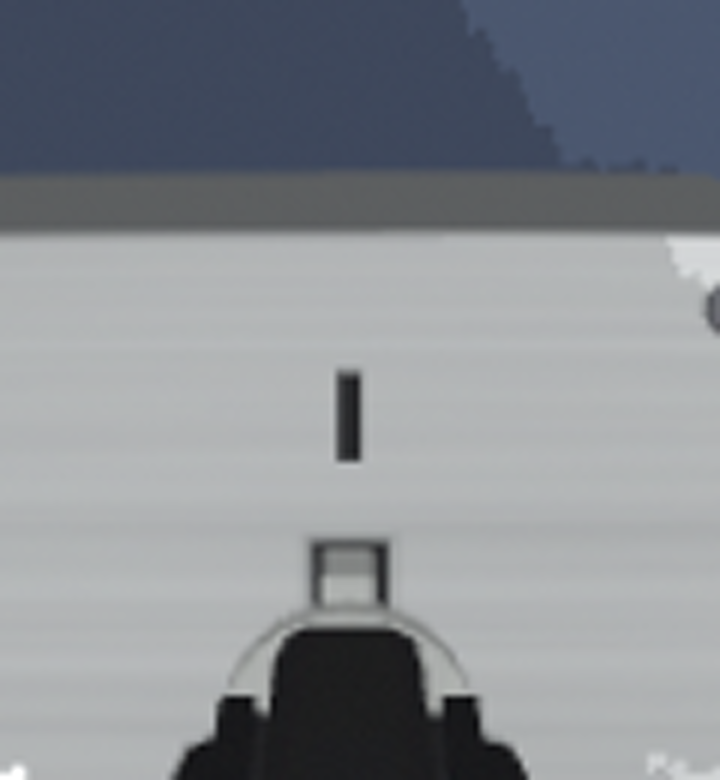

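```bash
python3 -c "
from h import *
import pickle; m=pickle.load(open('w18.pkl','rb'))
T=np.array([564.5,180.1,105.9]);R=Ro.from_euler('xyz',[-1.571,0,-.323])
for x in (-14,-12.5,-12,-10.5): 
  for d in (46,51): print(x,d,(proj('wrist',R.apply((x,d,0))+T,m)-[260,150]+.5)*6)
"
```

```text
-14 46 [353.76834115 525.93890064]
-14 51 [353.68304292 513.17607969]
-12.5 46 [353.77329774 540.39064248]
-12.5 51 [353.68815272 527.34415337]
-12 46 [353.77491725 545.19643944]
-12 51 [353.68982494 532.05608824]
-10.5 46 [353.77967825 559.57899964]
-10.5 51 [353.69474896 546.15916545]
```

Emit:
drive_tool(
  steps=[
    {"slide": [0, 0.004, 0], "dr": [0, 0, 0], "fingers": 0.005},
    {"slide": [0, 0.008, 0], "dr": [0, 0, 0], "fingers": 0.005},
    {"slide": [0, 0.011, 0], "dr": [0, 0, 0], "fingers": 0.005},
    {"slide": [0, 0.013, 0], "dr": [0, 0, 0], "fingers": 0.005},
    {"slide": [0, 0.014, 0], "dr": [0, 0, 0], "fingers": 0.005},
  ],
)

```text
t: 25.2
eef_pos: [564.6, 180.1, 91.9]
tcp_rot: [-1.571, 0.001, -0.323]
ft_force: [0.7, -0.1, -0.2]
opening: 0.125
```

Emit:
drive_tool(
  steps=[
    {"slide": [0, 0.001, 0], "dr": [0, 0, 0], "fingers": 0.005},
    {"slide": [0, 0.001, 0], "dr": [0, 0, 0], "fingers": 0.005},
    {"slide": [0, 0.002, 0], "dr": [0, 0, 0], "fingers": 0.005},
    {"slide": [0, 0.002, 0], "dr": [0, 0, 0], "fingers": 0.005},
  ],
)

```text
t: 25.53
eef_pos: [564.8, 180.1, 90.4]
tcp_rot: [-1.571, -0.0, -0.323]
ft_force: [0.4, 0.2, -0.2]
opening: 0.126
```

```bash
python3 lk.py w19;python3 -c "
from h import *
crop('pics/w19.png',260,170,120,130,6,'pics/w19c.png')"
```

```text
t 25.53 pos [564.8 180.1  90.4] rot [-1.571 -0.    -0.323] F [ 0.4  0.2 -0.2] M [ 0.04  0.02 -0.04] op 12.0 q6 [ 0.2   0.59  1.76  0.    0.79 -1.05]
```

View pics/w19c.png

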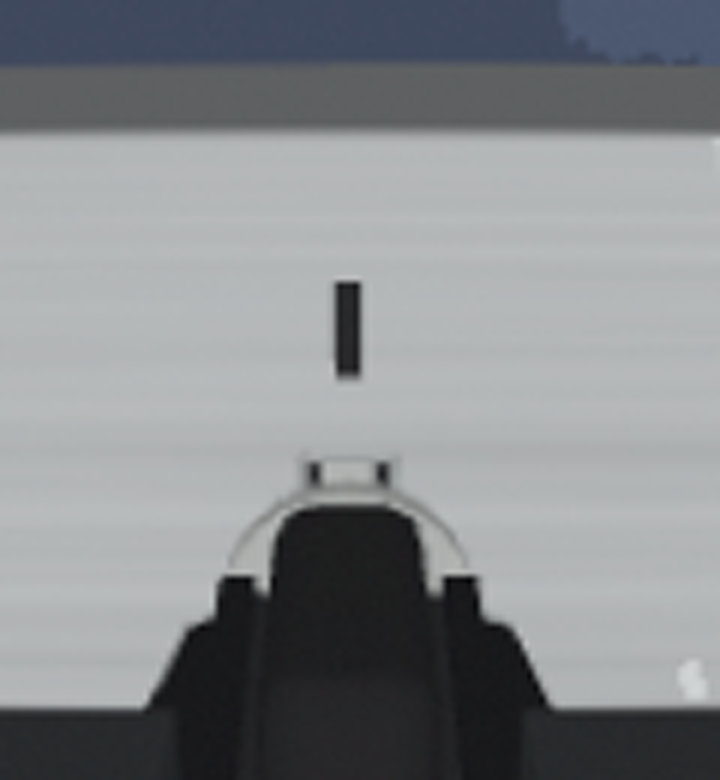

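Emit:
drive_tool(
  steps=[
    {"slide": [0, 0.0005, 0], "dr": [0, 0, 0], "fingers": 0.005},
    {"slide": [0, 0.001, 0], "dr": [0, 0, 0], "fingers": 0.005},
    {"slide": [0, 0.0015, 0], "dr": [0, 0, 0], "fingers": 0.005},
    {"slide": [0, 0.0015, 0], "dr": [0, 0, 0], "fingers": 0.005},
  ],
)

```text
t: 25.92
eef_pos: [564.8, 180.1, 90.3]
tcp_rot: [-1.57, -0.001, -0.323]
ft_force: [-3.9, -0.8, 14.1]
opening: 0.12
```

Emit:
drive_tool(
  steps=[
    {"slide": [0, 0.0005, 0], "dr": [0, 0, 0], "fingers": 0.005},
    {"slide": [0, 0.001, 0], "dr": [0, 0, 0], "fingers": 0.005},
    {"slide": [0, 0.001, 0], "dr": [0, 0, 0], "fingers": 0.005},
  ],
)

```text
t: 26.17
eef_pos: [564.8, 180.2, 90.2]
tcp_rot: [-1.57, -0.001, -0.323]
ft_force: [-7.6, -2.2, 24.1]
opening: 0.121
```

Emit:
drive_tool(
  steps=[
    {"slide": [0, -0.001, 0.0001], "dr": [0, 0.1, 0], "fingers": 0.005},
    {"slide": [0, -0.001, 0.0003], "dr": [0, 0.2, 0], "fingers": 0.005},
    {"slide": [0.0001, -0.001, 0.0004], "dr": [0, 0.3, 0], "fingers": 0.005},
    {"slide": [0.0001, -0.001, 0.0006], "dr": [0, 0.4, 0], "fingers": 0.005},
    {"slide": [0.0002, -0.001, 0.0007], "dr": [0, 0.5, 0], "fingers": 0.005},
  ],
)

```text
t: 26.58
eef_pos: [565.6, 180.8, 90.3]
tcp_rot: [-1.569, -0.001, -0.827]
ft_force: [-2.2, -1.8, 13.6]
opening: 0.122
```

```bash
python3 -c "
from h import *
st()"
```

```text
t 26.58 pos [565.6 180.8  90.3] rot [-1.569e+00 -1.000e-03 -8.270e-01] F [-2.2 -1.8 13.6] M [-0.25  0.58  0.14] op 11.6 q6 [ 0.2   0.59  1.76 -0.    0.79 -0.55]
```

Emit:
drive_tool(
  steps=[
    {"slide": [0, 0, 0.0001], "dr": [0, 0.1, 0], "fingers": 0.005},
    {"slide": [0, 0, 0.0003], "dr": [0, 0.2, 0], "fingers": 0.005},
    {"slide": [0.0001, 0, 0.0004], "dr": [0, 0.3, 0], "fingers": 0.005},
    {"slide": [0.0001, 0, 0.0006], "dr": [0, 0.4, 0], "fingers": 0.005},
    {"slide": [0.0002, 0, 0.0007], "dr": [0, 0.5, 0], "fingers": 0.005},
  ],
)

```text
t: 27.0
eef_pos: [566.3, 181.1, 90.3]
tcp_rot: [-1.569, -0.0, -1.327]
ft_force: [-2.5, -0.4, 11.1]
opening: 0.127
```

Emit:
drive_tool(
  steps=[
    {"slide": [0, 0, 0.0001], "dr": [0, 0.1, 0], "fingers": 0.005},
    {"slide": [0, 0, 0.0003], "dr": [0, 0.2, 0], "fingers": 0.005},
    {"slide": [0, 0, 0.0004], "dr": [0, 0.3, 0], "fingers": 0.005},
    {"slide": [0.0001, 0, 0.0006], "dr": [0, 0.4, 0], "fingers": 0.005},
  ],
)

```text
t: 27.33
eef_pos: [566.9, 181.2, 90.3]
tcp_rot: [-1.569, 0.001, -1.727]
ft_force: [-2.2, -0.2, 11.8]
opening: 0.124
```

```bash
python3 lk.py w20;python3 -c "
from h import *
crop('pics/w20.png',260,170,120,130,6,'pics/w20c.png')"
```

```text
t 27.33 pos [566.9 181.2  90.3] rot [-1.569e+00  1.000e-03 -1.727e+00] F [-2.2 -0.2 11.8] M [-0.24  0.6   0.12] op 11.8 q6 [ 0.2   0.6   1.76 -0.    0.79  0.36]
```

View pics/w20c.png

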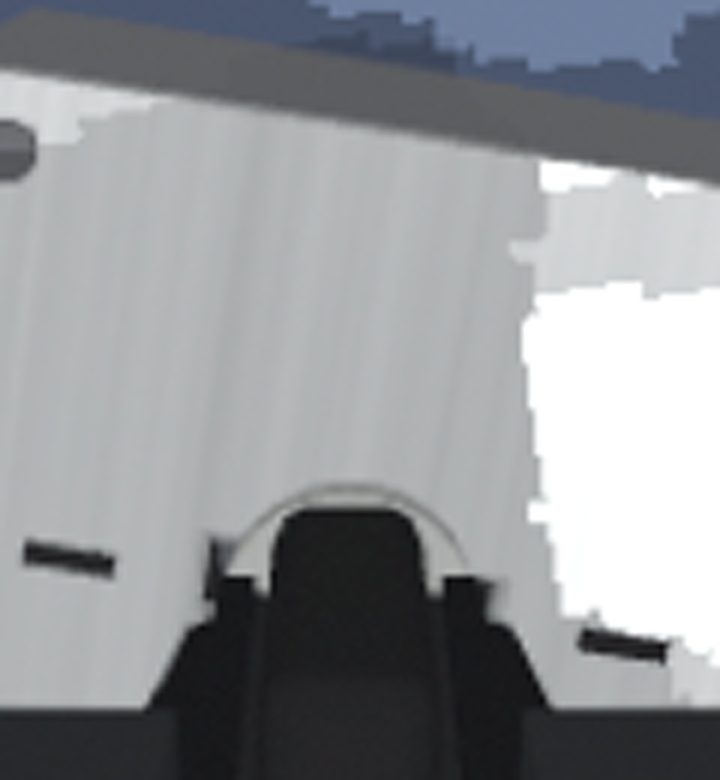

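Emit:
drive_tool(
  steps=[
    {"slide": [0, 0, 0], "dr": [0, 0.03, 0], "fingers": 0.005},
    {"slide": [0, 0, 0], "dr": [0, 0.06, 0], "fingers": 0.005},
    {"slide": [0, 0, 0], "dr": [0, 0.06, 0], "fingers": 0.005},
  ],
)

```text
t: 27.63
eef_pos: [567.0, 181.2, 90.3]
tcp_rot: [-1.569, 0.001, -1.784]
ft_force: [-1.4, -1.4, 12.5]
opening: 0.126
```

```bash
python3 -c "
from h import *
st()"
```

```text
t 27.63 pos [567.  181.2  90.3] rot [-1.569e+00  1.000e-03 -1.784e+00] F [-1.4 -1.4 12.5] M [-0.28  0.53  0.19] op 12.0 q6 [ 0.2   0.6   1.76 -0.    0.79  0.41]
```

Emit:
drive_tool(
  steps=[
    {"slide": [0, 0, 0], "dr": [0, 0.03, 0], "fingers": 0.005},
    {"slide": [0, 0, 0], "dr": [0, 0.06, 0], "fingers": 0.005},
    {"slide": [0, 0, 0], "dr": [0, 0.06, 0], "fingers": 0.005},
  ],
)

```text
t: 27.88
eef_pos: [567.0, 181.2, 90.3]
tcp_rot: [-1.569, 0.001, -1.843]
ft_force: [-1.4, -0.8, 11.2]
opening: 0.123
```

```bash
python3 -c "
from h import *
st()"
```

```text
t 27.88 pos [567.  181.2  90.3] rot [-1.569e+00  1.000e-03 -1.843e+00] F [-1.4 -0.8 11.2] M [-0.3   0.45  0.7 ] op 11.7 q6 [ 0.2   0.6   1.76 -0.    0.79  0.47]
```

Emit:
drive_tool(
  steps=[
    {"slide": [0, 0, 0], "dr": [0, 0.03, 0], "fingers": 0.005},
    {"slide": [0, 0, 0], "dr": [0, 0.03, 0], "fingers": 0.005},
  ],
)

```text
t: 28.05
eef_pos: [567.1, 181.1, 90.3]
tcp_rot: [-1.568, 0.001, -1.873]
ft_force: [-1.8, -1.8, 12.0]
opening: 0.132
```

```bash
python3 lk.py w21;python3 -c "
from h import *
crop('pics/w21.png',260,170,120,130,6,'pics/w21c.png')"
```

```text
t 28.05 pos [567.1 181.1  90.3] rot [-1.568e+00  1.000e-03 -1.873e+00] F [-1.8 -1.8 12. ] M [-0.39  0.44  0.82] op 12.5 q6 [ 0.2   0.6   1.76 -0.    0.79  0.5 ]
```

View pics/w21c.png

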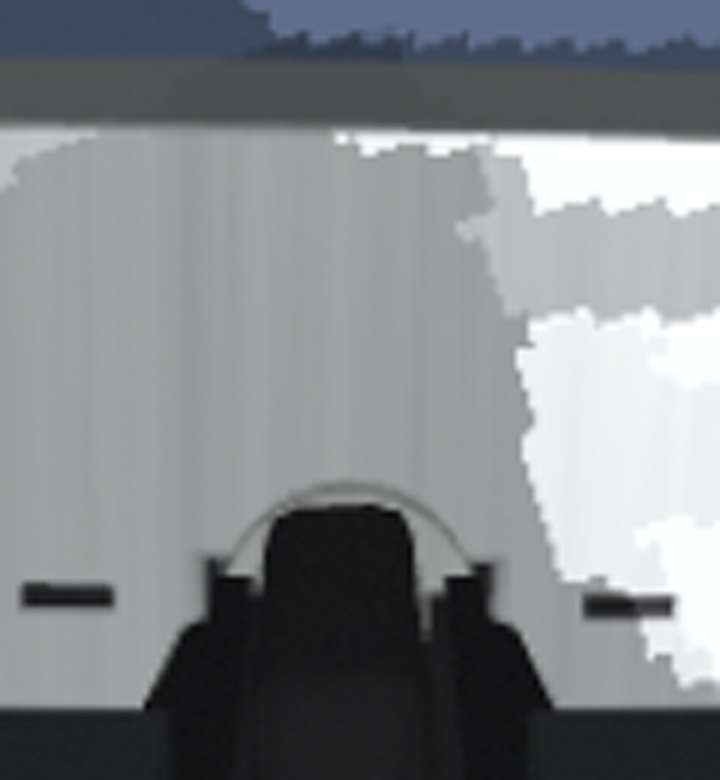

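Emit:
drive_tool(
  steps=[
    {"slide": [0, 0, -0.0001], "dr": [0, -0.1, 0], "fingers": 0.005},
    {"slide": [0, 0, -0.0003], "dr": [0, -0.2, 0], "fingers": 0.005},
    {"slide": [0.0001, 0, -0.0004], "dr": [0, -0.3, 0], "fingers": 0.005},
    {"slide": [0.0001, 0, -0.0006], "dr": [0, -0.4, 0], "fingers": 0.005},
    {"slide": [0.0002, 0, -0.0007], "dr": [0, -0.5, 0], "fingers": 0.005},
  ],
)

```text
t: 28.52
eef_pos: [566.3, 181.2, 90.3]
tcp_rot: [-1.568, 0.0, -1.368]
ft_force: [-1.1, -1.4, 10.9]
opening: 0.123
```

Emit:
drive_tool(
  steps=[
    {"slide": [0, 0, -0.0001], "dr": [0, -0.1, 0], "fingers": 0.005},
    {"slide": [0, 0, -0.0003], "dr": [0, -0.2, 0], "fingers": 0.005},
    {"slide": [0.0001, 0, -0.0004], "dr": [0, -0.3, 0], "fingers": 0.005},
    {"slide": [0.0001, 0, -0.0006], "dr": [0, -0.4, 0], "fingers": 0.005},
    {"slide": [0.0002, 0, -0.0007], "dr": [0, -0.5, 0], "fingers": 0.005},
  ],
)

```text
t: 28.93
eef_pos: [565.6, 180.9, 90.3]
tcp_rot: [-1.569, -0.001, -0.868]
ft_force: [-1.8, 0.4, 12.3]
opening: 0.127
```

Emit:
drive_tool(
  steps=[
    {"slide": [0, 0, -0.0001], "dr": [0, -0.1, 0], "fingers": 0.005},
    {"slide": [0, 0, -0.0003], "dr": [0, -0.2, 0], "fingers": 0.005},
    {"slide": [0.0001, 0, -0.0004], "dr": [0, -0.3, 0], "fingers": 0.005},
    {"slide": [0.0001, 0, -0.0006], "dr": [0, -0.4, 0], "fingers": 0.005},
    {"slide": [0.0002, 0, -0.0007], "dr": [0, -0.5, 0], "fingers": 0.005},
  ],
)

```text
t: 29.35
eef_pos: [565.1, 180.2, 90.3]
tcp_rot: [-1.57, -0.002, -0.368]
ft_force: [-2.2, -1.1, 11.9]
opening: 0.125
```

```bash
python3 -c "
from h import *
st()"
```

```text
t 29.35 pos [565.1 180.2  90.3] rot [-1.57  -0.002 -0.368] F [-2.2 -1.1 11.9] M [-0.27  0.54 -0.15] op 11.9 q6 [ 0.2   0.59  1.76  0.    0.78 -1.01]
```

Continue back past home to take up the play, watching the moment.

Emit:
drive_tool(
  steps=[
    {"slide": [0, 0, -0.0001], "dr": [0, -0.05, 0], "fingers": 0.005},
    {"slide": [0, 0, -0.0002], "dr": [0, -0.1, 0], "fingers": 0.005},
    {"slide": [0, 0, -0.0002], "dr": [0, -0.15, 0], "fingers": 0.005},
    {"slide": [0, 0, -0.0002], "dr": [0, -0.15, 0], "fingers": 0.005},
  ],
)

```text
t: 29.68
eef_pos: [565.1, 180.0, 90.3]
tcp_rot: [-1.57, -0.002, -0.22]
ft_force: [-2.1, -0.7, 12.5]
opening: 0.125
```

```bash
python3 -c "
from h import *
st()"
```

```text
t 29.68 pos [565.1 180.   90.3] rot [-1.57  -0.002 -0.22 ] F [-2.1 -0.7 12.5] M [-0.29  0.5  -0.04] op 11.9 q6 [ 0.2   0.59  1.76 -0.    0.78 -1.15]
```

Emit:
drive_tool(
  steps=[
    {"slide": [0, 0, 0], "dr": [0, -0.03, 0], "fingers": 0.005},
    {"slide": [0, 0, 0], "dr": [0, -0.06, 0], "fingers": 0.005},
    {"slide": [0, 0, 0], "dr": [0, -0.06, 0], "fingers": 0.005},
  ],
)

```text
t: 29.93
eef_pos: [565.0, 179.9, 90.3]
tcp_rot: [-1.57, -0.002, -0.161]
ft_force: [-2.4, -1.8, 12.6]
opening: 0.124
```

```bash
python3 lk.py w22;python3 -c "
from h import *
crop('pics/w22.png',260,170,120,130,6,'pics/w22c.png')"
```

```text
t 29.93 pos [565.  179.9  90.3] rot [-1.57  -0.002 -0.161] F [-2.4 -1.8 12.6] M [-0.49  0.53 -0.23] op 11.8 q6 [ 0.2   0.59  1.76 -0.    0.78 -1.21]
```

View pics/w22c.png

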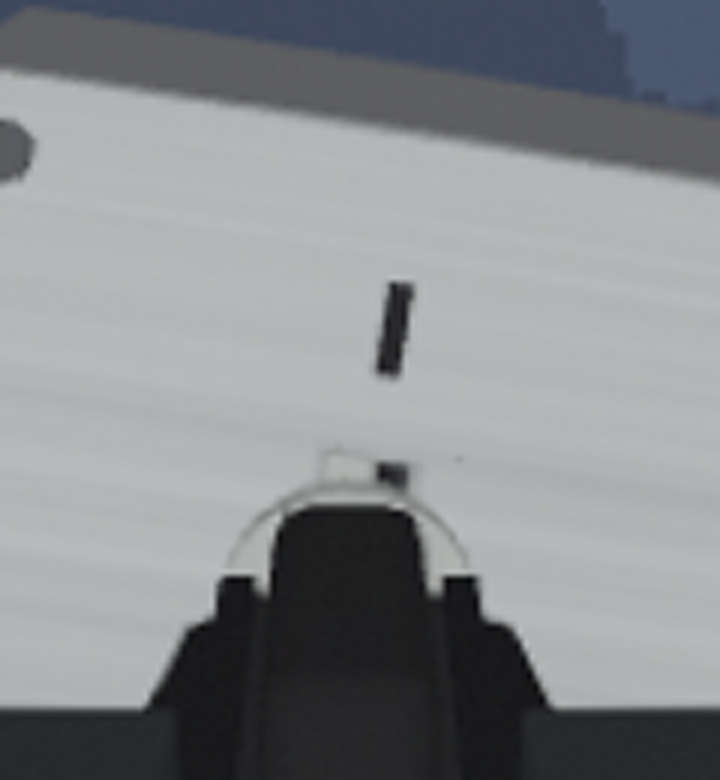

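Emit:
drive_tool(
  steps=[
    {"slide": [0, 0, 0], "dr": [0, -0.03, 0], "fingers": 0.005},
    {"slide": [0, 0, 0], "dr": [0, -0.03, 0], "fingers": 0.005},
  ],
)

```text
t: 30.15
eef_pos: [565.0, 179.8, 90.3]
tcp_rot: [-1.57, -0.002, -0.132]
ft_force: [-2.7, -2.0, 13.0]
opening: 0.127
```

```bash
python3 -c "
from h import *
st()"
```

```text
t 30.15 pos [565.  179.8  90.3] rot [-1.57  -0.002 -0.132] F [-2.7 -2.  13. ] M [-0.58  0.58 -0.51] op 12.1 q6 [ 0.2   0.59  1.76 -0.    0.78 -1.24]
```

Emit:
drive_tool(
  steps=[
    {"slide": [0, 0, 0.0001], "dr": [0, 0.06, 0], "fingers": 0.005},
    {"slide": [0, 0, 0.0002], "dr": [0, 0.12, 0], "fingers": 0.005},
    {"slide": [0, 0, 0.0003], "dr": [0, 0.19, 0], "fingers": 0.005},
    {"slide": [0, 0, 0.0003], "dr": [0, 0.19, 0], "fingers": 0.005},
  ],
)

```text
t: 30.48
eef_pos: [565.5, 180.4, 90.3]
tcp_rot: [-1.569, -0.003, -0.327]
ft_force: [-0.3, -1.6, 12.0]
opening: 0.127
```

```bash
python3 lk.py w23;python3 -c "
from h import *
crop('pics/w23.png',260,170,120,130,6,'pics/w23c.png')"
```

```text
t 30.48 pos [565.5 180.4  90.3] rot [-1.569 -0.003 -0.327] F [-0.3 -1.6 12. ] M [-0.2   0.05 -0.09] op 12.1 q6 [ 0.2   0.59  1.76  0.    0.78 -1.05]
```

View pics/w23c.png

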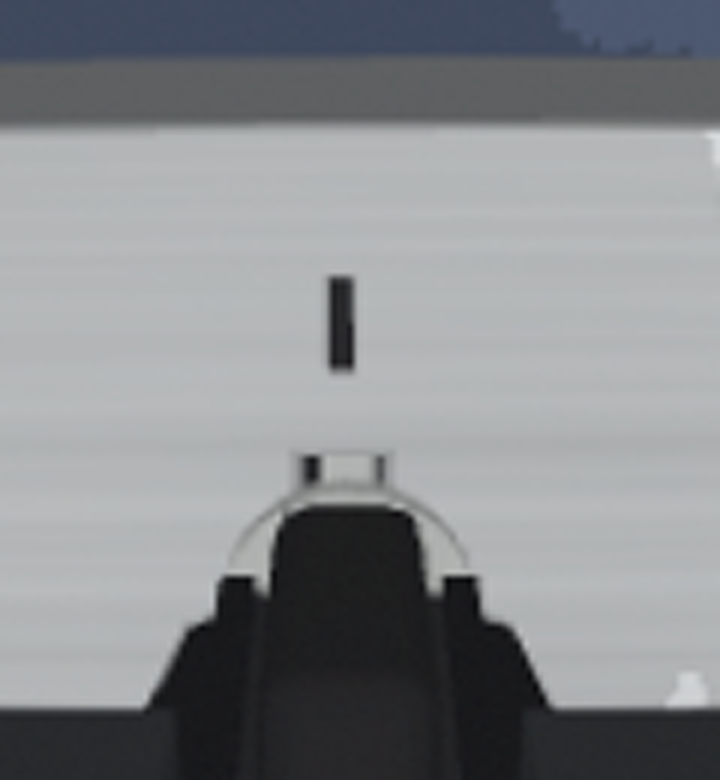

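Emit:
drive_tool(
  steps=[
    {"slide": [0, -0.001, -0.0005], "dr": [0, -0.004, 0], "fingers": 0.005},
    {"slide": [0, -0.003, -0.0005], "dr": [0, -0.004, 0], "fingers": 0.005},
    {"slide": [0, -0.006, -0.0005], "dr": [0, -0.004, 0], "fingers": 0.005},
    {"slide": [0, -0.009, -0.0005], "dr": [0, -0.004, 0], "fingers": 0.005},
    {"slide": [0, -0.012, -0.0005], "dr": [0, -0.004, 0], "fingers": 0.005},
  ],
)

```text
t: 30.95
eef_pos: [564.4, 179.8, 101.1]
tcp_rot: [-1.571, 0.0, -0.319]
ft_force: [0.0, 0.1, -0.9]
opening: 0.126
```

```bash
python3 -c "
from h import *
st()"
```

```text
t 30.95 pos [564.4 179.8 101.1] rot [-1.571  0.    -0.319] F [ 0.   0.1 -0.9] M [0.01 0.05 0.03] op 12.0 q6 [ 0.2   0.58  1.75  0.    0.81 -1.06]
```

Emit:
drive_tool(
  steps=[
    {"slide": [0, -0.01, 0], "dr": [0, 0, 0], "fingers": 0.005},
    {"slide": [0, -0.025, 0], "dr": [0, 0, 0], "fingers": 0.005},
    {"slide": [0, -0.05, 0], "dr": [0, 0, 0], "fingers": 0.005},
    {"slide": [0, -0.05, 0.02], "dr": [0, -0.05, 0], "fingers": 0.005},
    {"slide": [0, -0.05, 0.04], "dr": [0, -0.1, 0], "fingers": 0.005},
  ],
)

```text
t: 31.37
eef_pos: [577.7, 217.9, 153.4]
tcp_rot: [-1.569, -0.003, -0.218]
ft_force: [0.2, 1.1, -0.8]
opening: 0.124
```

```bash
python3 -c "
from h import *
go(575,347,140,0.02)"
```

```text
t 31.37 pos [577.7 217.9 153.4] rot [-1.569 -0.003 -0.218] F [ 0.2  1.1 -0.8] M [-0.01 -0.06  0.  ] op 11.7 q6 [ 0.25  0.54  1.65  0.    0.95 -1.1 ]
slide [-0.0306, 0.0135, 0.1255] dr [-0.0011, -0.2381, 0.0029] rows 3.1
```

Emit:
drive_tool(
  steps=[
    {"slide": [-0.009, 0, 0.035], "dr": [0, -0.08, 0], "fingers": 0.005},
    {"slide": [-0.018, 0, 0.07], "dr": [0, -0.16, 0], "fingers": 0.005},
    {"slide": [-0.027, 0.008, 0.105], "dr": [0, -0.22, 0], "fingers": 0.005},
    {"slide": [-0.0306, 0.0135, 0.1255], "dr": [-0.001, -0.238, 0.003], "fingers": 0.005},
    {"slide": [-0.0306, 0.0135, 0.1255], "dr": [-0.001, -0.238, 0.003], "fingers": 0.005},
  ],
)

```text
t: 31.78
eef_pos: [573.4, 350.7, 136.8]
tcp_rot: [-1.571, 0.004, 0.024]
ft_force: [-0.4, 0.8, -2.1]
opening: 0.123
```

Emit:
drive_tool(
  steps=[
    {"slide": [0, 0, 0], "dr": [0, 0, 0], "fingers": 0.005},
    {"slide": [0, 0, 0], "dr": [0, 0, 0], "fingers": 0.005},
    {"slide": [0, 0, 0], "dr": [0, 0, 0], "fingers": 0.005},
    {"slide": [0, 0, 0], "dr": [0, 0, 0], "fingers": 0.005},
  ],
)

```text
t: 32.12
eef_pos: [574.7, 345.8, 138.0]
tcp_rot: [-1.571, 0.003, 0.018]
ft_force: [0.7, -1.1, -1.0]
opening: 0.125
```

```bash
python3 lk.py w24; python3 -c "
from h import *
import pickle; m=pickle.load(open('w24.pkl','rb'))
p=proj('wrist',(504.5,346.5,45),m);print(p)
x,y=int(p[0])-50,int(p[1])-50
print(x,y);crop('pics/w24.png',x,y,100,100,8,'pics/w24c.png')
crop('pics/w24.png',277,230,80,60,8,'pics/w24d.png')"
```

```text
t 32.12 pos [574.7 345.8 138. ] rot [-1.571  0.003  0.018] F [ 0.7 -1.1 -1. ] M [0.09 0.02 0.02] op 11.9 q6 [ 0.44  0.63  1.51  0.    1.   -1.15]
[320.89848061 142.37648325]
270 92
```

View pics/w24c.png

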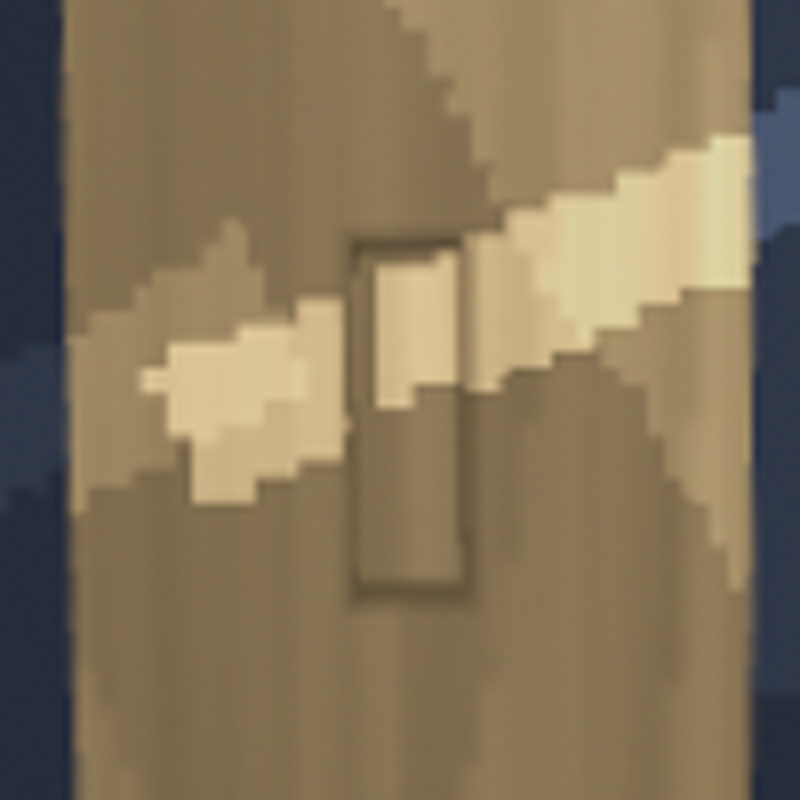

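View pics/w24d.png

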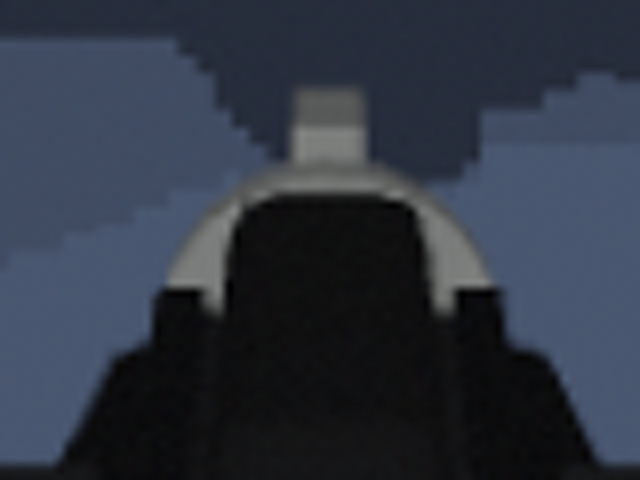

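View pics/w24.png

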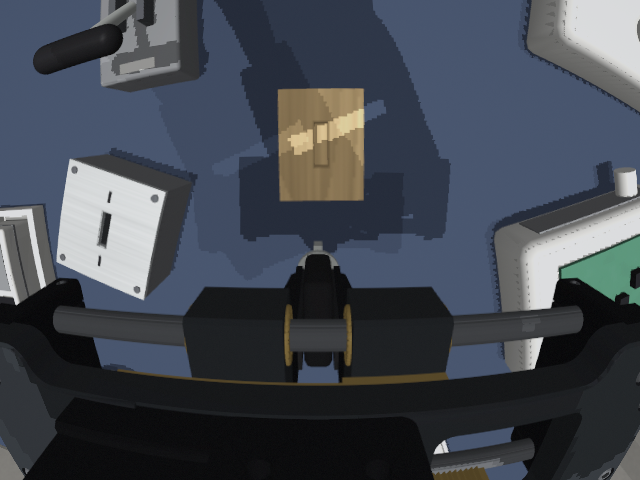

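```bash
python3 -c "
from h import *
import pickle; m=pickle.load(open('w24.pkl','rb'))
c=pz('wrist',(270+408.5/8-.5,92+419.5/8-.5),45,m);print(c)
a=pz('wrist',(270+408.5/8-.5,92+240.5/8-.5),45,m);b=pz('wrist',(270+408.5/8-.5,92+598.5/8-.5),45,m);print(a,b,np.arctan2((b-a)[1],(b-a)[0]))
go(c[0]-1.5,c[1],100,.02)"
```

```text
[505.60667836 346.28416104  45.        ]
[489.79481183 346.01432284  45.        ] [521.4393991  346.55924273  45.        ] 0.017218301160958488
t 32.17 pos [574.7 345.9 137.9] rot [-1.571  0.003  0.018] F [-0.8 -0.3 -0.3] M [-0.04 -0.01  0.04] op 11.9 q6 [ 0.44  0.63  1.51  0.    1.   -1.15]
slide [-0.0705, 0.0381, 0.0016] dr [0.0004, -0.0023, -0.0026] rows 1.9
```

Emit:
drive_tool(
  steps=[
    {"slide": [-0.02, 0, 0.001], "dr": [0, -0.002, 0], "fingers": 0.005},
    {"slide": [-0.045, 0, 0.0015], "dr": [0, -0.002, -0.003], "fingers": 0.005},
    {"slide": [-0.0705, 0.005, 0.0016], "dr": [0, -0.002, -0.003], "fingers": 0.005},
    {"slide": [-0.0705, 0.018, 0.0016], "dr": [0, -0.002, -0.003], "fingers": 0.005},
    {"slide": [-0.0705, 0.028, 0.0016], "dr": [0, -0.002, -0.003], "fingers": 0.005},
  ],
)

```text
t: 32.58
eef_pos: [503.1, 346.8, 109.9]
tcp_rot: [-1.571, -0.001, 0.021]
ft_force: [0.0, -0.5, -0.3]
opening: 0.125
```

Emit:
drive_tool(
  steps=[
    {"slide": [0, 0, 0], "dr": [0, 0, 0], "fingers": 0.005},
    {"slide": [0, 0, 0], "dr": [0, 0, 0], "fingers": 0.005},
    {"slide": [0, 0, 0], "dr": [0, 0, 0], "fingers": 0.005},
    {"slide": [0, 0, 0], "dr": [0, 0, 0], "fingers": 0.005},
  ],
)

```text
t: 32.92
eef_pos: [504.4, 347.1, 110.0]
tcp_rot: [-1.571, -0.001, 0.021]
ft_force: [0.4, 0.8, -0.9]
opening: 0.123
```

```bash
python3 lk.py w25; python3 -c "
from h import *
go(504.1,346.3,98,.02)
crop('pics/w25.png',260,150,120,130,6,'pics/w25c.png')"
```

```text
t 32.92 pos [504.4 347.1 110. ] rot [-1.571e+00 -1.000e-03  2.100e-02] F [ 0.4  0.8 -0.9] M [ 0.06  0.   -0.  ] op 11.7 q6 [ 0.5   0.59  1.7  -0.    0.85 -1.1 ]
t 32.97 pos [504.3 347.1 109.9] rot [-1.571e+00 -1.000e-03  2.100e-02] F [ 0.3 -0.1 -0.6] M [ 0.01 -0.05 -0.05] op 11.8 q6 [ 0.5   0.59  1.7  -0.    0.85 -1.1 ]
slide [-0.0002, 0.0119, -0.0008] dr [0.0003, 0.0008, 0.0005] rows 0.3
```

View pics/w25c.png

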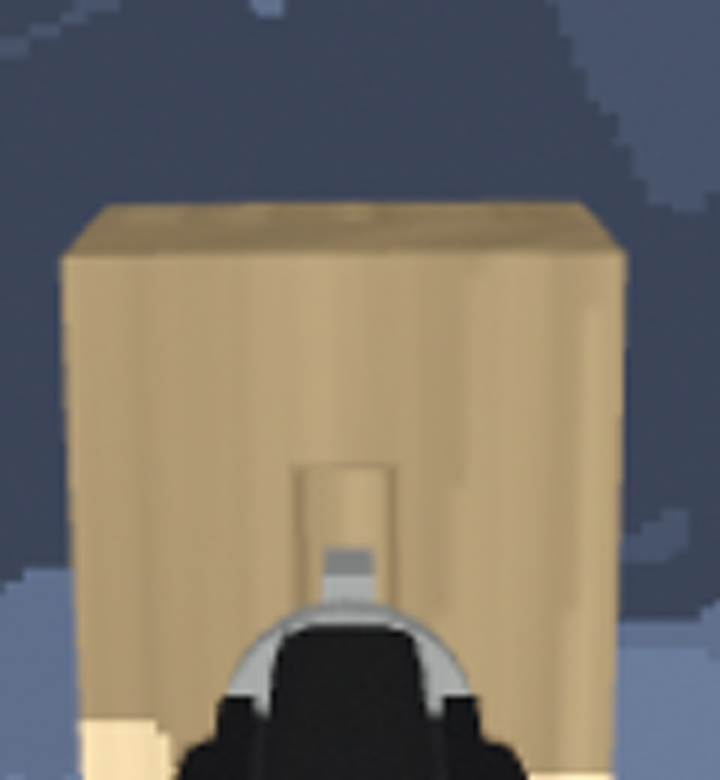

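Emit:
drive_tool(
  steps=[
    {"slide": [0, 0.004, -0.0005], "dr": [0, 0, 0], "fingers": 0.005},
    {"slide": [0, 0.008, -0.0005], "dr": [0, 0, 0], "fingers": 0.005},
    {"slide": [0, 0.012, -0.0005], "dr": [0, 0, 0], "fingers": 0.005},
    {"slide": [0, 0.016, -0.0005], "dr": [0, 0, 0], "fingers": 0.005},
    {"slide": [0, 0.02, -0.0005], "dr": [0, 0, 0], "fingers": 0.005},
  ],
)

```text
t: 33.38
eef_pos: [503.7, 346.7, 89.0]
tcp_rot: [-1.571, 0.0, 0.021]
ft_force: [-0.3, -0.9, -1.5]
opening: 0.124
```

Emit:
drive_tool(
  steps=[
    {"slide": [0, 0.004, 0], "dr": [0, 0, 0], "fingers": 0.005},
    {"slide": [0, 0.008, 0], "dr": [0, 0, 0], "fingers": 0.005},
    {"slide": [0, 0.011, 0], "dr": [0, 0, 0], "fingers": 0.005},
    {"slide": [0, 0.013, 0], "dr": [0, 0, 0], "fingers": 0.005},
    {"slide": [0, 0.013, 0], "dr": [0, 0, 0], "fingers": 0.005},
  ],
)

```text
t: 33.8
eef_pos: [503.6, 346.6, 76.1]
tcp_rot: [-1.572, 0.001, 0.021]
ft_force: [0.3, 0.1, -0.4]
opening: 0.126
```

Emit:
drive_tool(
  steps=[
    {"slide": [0, 0.001, 0], "dr": [0, 0, 0], "fingers": 0.005},
    {"slide": [0, 0.0015, 0], "dr": [0, 0, 0], "fingers": 0.005},
    {"slide": [0, 0.002, 0], "dr": [0, 0, 0], "fingers": 0.005},
    {"slide": [0, 0.002, 0], "dr": [0, 0, 0], "fingers": 0.005},
  ],
)

```text
t: 34.13
eef_pos: [503.8, 346.7, 75.3]
tcp_rot: [-1.571, -0.001, 0.021]
ft_force: [-0.7, -0.4, 5.8]
opening: 0.125
```

Emit:
drive_tool(
  steps=[
    {"slide": [0, -0.0005, 0], "dr": [0, 0, 0], "fingers": 0.045},
    {"slide": [0, -0.0005, 0], "dr": [0, 0, 0], "fingers": 0.045},
    {"slide": [0, -0.0005, 0], "dr": [0, 0, 0], "fingers": 0.045},
    {"slide": [0, -0.0005, 0], "dr": [0, 0, 0], "fingers": 0.045},
    {"slide": [0, -0.0005, 0], "dr": [0, 0, 0], "fingers": 0.045},
  ],
)

```text
t: 34.55
eef_pos: [503.7, 346.7, 75.0]
tcp_rot: [-1.571, 0.0, 0.021]
ft_force: [-1.2, 0.4, 0.4]
opening: 0.419
```

Emit:
drive_tool(
  steps=[
    {"slide": [0, -0.01, 0], "dr": [0, 0, 0], "fingers": 0.045},
    {"slide": [0, -0.04, 0], "dr": [0, 0, 0], "fingers": 0.045},
    {"slide": [0, -0.08, 0], "dr": [0, 0, 0], "fingers": 0.045},
    {"slide": [0, -0.12, 0], "dr": [0, 0, 0], "fingers": 0.045},
  ],
)

```text
t: 34.88
eef_pos: [503.2, 346.5, 196.7]
tcp_rot: [-1.572, 0.002, 0.021]
ft_force: [0.7, 0.2, 0.3]
opening: 0.47
```

```bash
python3 lk.py w26; python3 -c "
from h import *
go(425,204,200,-1.5)
"
```

```text
t 34.88 pos [503.2 346.5 196.7] rot [-1.572  0.002  0.021] F [0.7 0.2 0.3] M [-0.   -0.03  0.03] op 44.7 q6 [ 0.5   0.49  1.61 -0.    1.04 -1.1 ]
t 34.93 pos [505.7 348.  205.3] rot [-1.567 -0.009  0.021] F [1.8 0.2 5.5] M [ 0.07 -0.02 -0.  ] op 45.3 q6 [ 0.5   0.48  1.61 -0.    1.05 -1.1 ]
slide [-0.0839, 0.004, -0.1422] dr [-0.0101, 1.5214, 0.0041] rows 12.2
```

View pics/w26.png

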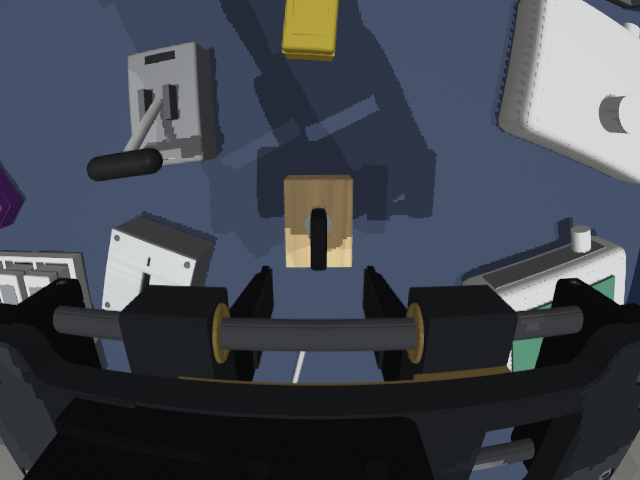

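Emit:
drive_tool(
  steps=[
    {"slide": [-0.007, 0, -0.012], "dr": [0, 0.12, 0], "fingers": 0.06},
    {"slide": [-0.014, 0, -0.024], "dr": [0, 0.24, 0], "fingers": 0.06},
    {"slide": [-0.021, 0, -0.036], "dr": [0, 0.36, 0], "fingers": 0.06},
    {"slide": [-0.028, 0, -0.048], "dr": [0, 0.48, 0], "fingers": 0.06},
    {"slide": [-0.035, 0, -0.06], "dr": [0, 0.6, 0], "fingers": 0.06},
  ],
)

```text
t: 35.35
eef_pos: [469.6, 285.5, 195.7]
tcp_rot: [-1.571, -0.001, -0.585]
ft_force: [-0.2, 0.1, -0.4]
opening: 0.629
```

```bash
python3 -c "
from h import *
go(435,204,195,-1.5)
"
```

```text
t 35.35 pos [469.6 285.5 195.7] rot [-1.571e+00 -1.000e-03 -5.850e-01] F [-0.2  0.1 -0.4] M [-0.04 -0.01  0.  ] op 59.8 q6 [ 0.43  0.41  1.77 -0.    0.97 -0.56]
slide [0.0161, 0.0007, -0.087] dr [-0.0004, 0.9154, 0.0005] rows 7.3
```

Emit:
drive_tool(
  steps=[
    {"slide": [0.002, 0, -0.012], "dr": [0, 0.12, 0], "fingers": 0.06},
    {"slide": [0.004, 0, -0.024], "dr": [0, 0.24, 0], "fingers": 0.06},
    {"slide": [0.007, 0, -0.036], "dr": [0, 0.36, 0], "fingers": 0.06},
    {"slide": [0.01, 0, -0.048], "dr": [0, 0.48, 0], "fingers": 0.06},
    {"slide": [0.012, 0, -0.06], "dr": [0, 0.6, 0], "fingers": 0.06},
  ],
)

```text
t: 35.77
eef_pos: [447.1, 228.7, 195.7]
tcp_rot: [-1.57, -0.001, -1.185]
ft_force: [0.2, 0.0, -0.3]
opening: 0.634
```

```bash
python3 -c "
from h import *
go(435,204,190,-1.5)
"
```

```text
t 35.77 pos [447.1 228.7 195.7] rot [-1.570e+00 -1.000e-03 -1.185e+00] F [ 0.2  0.  -0.3] M [-0.07  0.03 -0.03] op 60.3 q6 [ 0.34  0.34  1.88 -0.    0.92 -0.04]
slide [0.0183, 0.0057, -0.0205] dr [-0.0006, 0.3152, 0.0005] rows 2.5
```

Emit:
drive_tool(
  steps=[
    {"slide": [0.006, 0.002, -0.008], "dr": [0, 0.12, 0], "fingers": 0.06},
    {"slide": [0.012, 0.004, -0.015], "dr": [0, 0.24, 0], "fingers": 0.06},
    {"slide": [0.018, 0.006, -0.02], "dr": [0, 0.315, 0], "fingers": 0.06},
    {"slide": [0.018, 0.006, -0.02], "dr": [0, 0.315, 0], "fingers": 0.06},
    {"slide": [0.018, 0.006, -0.02], "dr": [0, 0.315, 0], "fingers": 0.06},
  ],
)

```text
t: 36.18
eef_pos: [435.8, 204.9, 189.7]
tcp_rot: [-1.57, -0.0, -1.492]
ft_force: [0.0, 0.1, 0.1]
opening: 0.631
```

```bash
python3 lk.py w27; python3 -c "
from h import *
go(438,204,117,-1.5)
"
```

```text
t 36.18 pos [435.8 204.9 189.7] rot [-1.57  -0.    -1.492] F [0.  0.1 0.1] M [-0.06  0.03  0.02] op 60.0 q6 [ 0.3   0.32  1.93 -0.    0.89  0.22]
t 36.23 pos [435.9 205.2 189.7] rot [-1.57  -0.    -1.491] F [ 0.3 -0.5  0.5] M [-0.13  0.01 -0.03] op 59.9 q6 [ 0.3   0.32  1.93 -0.    0.89  0.22]
slide [0.0013, 0.0727, 0.0019] dr [-0.0008, 0.0088, 0.0003] rows 1.7
```

View pics/w27.png

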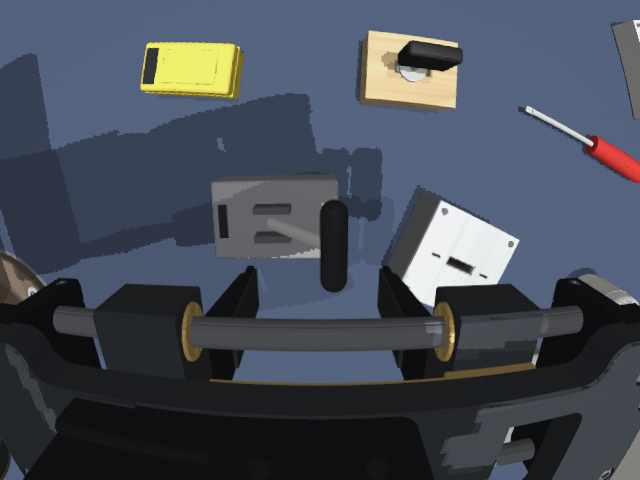

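Emit:
drive_tool(
  steps=[
    {"slide": [0.001, 0.015, 0.005], "dr": [0, 0, 0], "fingers": 0.06},
    {"slide": [0.001, 0.035, 0.005], "dr": [0, 0, 0], "fingers": 0.06},
    {"slide": [0.001, 0.055, 0.005], "dr": [0, 0, 0], "fingers": 0.06},
    {"slide": [0.001, 0.072, 0.005], "dr": [0, 0, 0], "fingers": 0.06},
    {"slide": [0.001, 0.072, 0.005], "dr": [0, 0, 0], "fingers": 0.06},
  ],
)

```text
t: 36.65
eef_pos: [439.8, 204.4, 114.9]
tcp_rot: [-1.575, -0.001, -1.491]
ft_force: [0.5, -0.0, -0.9]
opening: 0.631
```

```bash
python3 -c "
from h import *
go(360,198,117,-1.5)
"
```

```text
t 36.65 pos [439.8 204.4 114.9] rot [-1.575e+00 -1.000e-03 -1.491e+00] F [ 0.5 -0.  -0.9] M [-0.08  0.08  0.  ] op 60.0 q6 [ 0.3   0.44  2.   -0.    0.71  0.22]
slide [0.0, -0.0018, -0.0801] dr [0.0039, 0.0087, 0.0014] rows 1.9
```

Emit:
drive_tool(
  steps=[
    {"slide": [0, -0.002, -0.015], "dr": [0, 0, 0], "fingers": 0.06},
    {"slide": [0, -0.002, -0.032], "dr": [0, 0, 0], "fingers": 0.06},
    {"slide": [0, -0.002, -0.05], "dr": [0, 0, 0], "fingers": 0.06},
    {"slide": [0, -0.002, -0.065], "dr": [0, 0, 0], "fingers": 0.06},
    {"slide": [0, -0.002, -0.079], "dr": [0, 0, 0], "fingers": 0.06},
  ],
)

```text
t: 37.07
eef_pos: [361.6, 198.6, 120.2]
tcp_rot: [-1.57, -0.0, -1.492]
ft_force: [1.1, 0.2, -1.1]
opening: 0.633
```

Emit:
drive_tool(
  steps=[
    {"slide": [0, 0, 0], "dr": [0, 0, 0], "fingers": 0.06},
    {"slide": [0, 0, 0], "dr": [0, 0, 0], "fingers": 0.06},
    {"slide": [0, 0, 0], "dr": [0, 0, 0], "fingers": 0.06},
  ],
)

```text
t: 37.32
eef_pos: [363.2, 198.6, 119.8]
tcp_rot: [-1.569, -0.0, -1.493]
ft_force: [-1.1, -1.2, 1.1]
opening: 0.632
```

```bash
python3 lk.py w28
```

```text
t 37.32 pos [363.2 198.6 119.8] rot [-1.569 -0.    -1.493] F [-1.1 -1.2  1.1] M [-0.12  0.02  0.02] op 60.1 q6 [ 0.34  0.35  2.16 -0.    0.63  0.26]
```

View pics/w28.png

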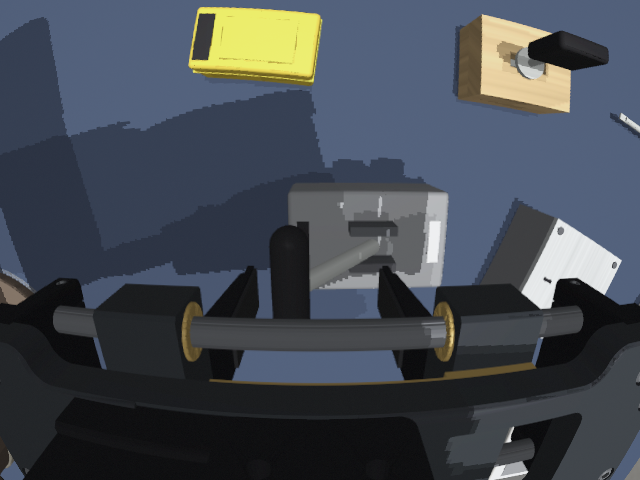

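Emit:
drive_tool(
  steps=[
    {"slide": [0, -0.03, 0], "dr": [0, 0, 0], "fingers": 0.06},
    {"slide": [0, -0.07, 0], "dr": [0, 0, 0], "fingers": 0.06},
    {"slide": [0, -0.11, 0], "dr": [0, 0, 0], "fingers": 0.06},
    {"slide": [0, -0.13, 0], "dr": [0, 0, 0], "fingers": 0.06},
    {"slide": [0, -0.13, 0], "dr": [0, 0, 0], "fingers": 0.06},
  ],
)

```text
t: 37.78
eef_pos: [364.1, 198.9, 253.4]
tcp_rot: [-1.563, 0.001, -1.494]
ft_force: [-0.2, -0.2, -0.4]
opening: 0.629
```

```bash
python3 -c "
from h import *
go(240,480,250,-0.8)
"
```

```text
t 37.78 pos [364.1 198.9 253.4] rot [-1.563e+00  1.000e-03 -1.494e+00] F [-0.2 -0.2 -0.4] M [-0.19  0.01  0.01] op 59.9 q6 [ 0.34  0.14  1.99 -0.    1.01  0.26]
slide [-0.2898, 0.0031, -0.102] dr [-0.0076, -0.6936, 0.0011] rows 7.4
```

Emit:
drive_tool(
  steps=[
    {"slide": [-0.037, 0, -0.012], "dr": [0, -0.09, 0], "fingers": 0.06},
    {"slide": [-0.075, 0, -0.025], "dr": [0, -0.18, 0], "fingers": 0.06},
    {"slide": [-0.112, 0, -0.038], "dr": [0, -0.27, 0], "fingers": 0.06},
    {"slide": [-0.15, 0, -0.05], "dr": [0, -0.36, 0], "fingers": 0.06},
    {"slide": [-0.187, 0, -0.064], "dr": [0, -0.45, 0], "fingers": 0.06},
  ],
)

```text
t: 38.2
eef_pos: [283.2, 381.6, 248.5]
tcp_rot: [-1.572, -0.001, -1.04]
ft_force: [1.4, 0.6, 0.0]
opening: 0.633
```

```bash
python3 -c "
from h import *
go(240,480,250,-0.8)
"
```

```text
t 38.20 pos [283.2 381.6 248.5] rot [-1.572e+00 -1.000e-03 -1.040e+00] F [1.4 0.6 0. ] M [-0.04 -0.03  0.  ] op 60.2 q6 [ 0.79  0.24  1.87 -0.    1.04  0.26]
slide [-0.1067, -0.0016, 0.0126] dr [0.0008, -0.2397, 0.0005] rows 2.6
```

Emit:
drive_tool(
  steps=[
    {"slide": [-0.035, 0, 0.004], "dr": [0, -0.08, 0], "fingers": 0.06},
    {"slide": [-0.07, 0, 0.008], "dr": [0, -0.16, 0], "fingers": 0.06},
    {"slide": [-0.107, 0, 0.012], "dr": [0, -0.24, 0], "fingers": 0.06},
    {"slide": [-0.107, 0, 0.012], "dr": [0, -0.24, 0], "fingers": 0.06},
    {"slide": [-0.107, 0, 0.012], "dr": [0, -0.24, 0], "fingers": 0.06},
  ],
)

```text
t: 38.62
eef_pos: [239.6, 479.5, 247.7]
tcp_rot: [-1.573, -0.001, -0.801]
ft_force: [0.7, 0.1, -0.4]
opening: 0.633
```

```bash
python3 -c "
from h import *
st()
cv2.imwrite('pics/t9.png',optics.read_camera('top')[:,:,::-1])
cv2.imwrite('pics/s9.png',optics.read_camera('side')[:,:,::-1])
"
```

```text
t 38.62 pos [239.6 479.5 247.7] rot [-1.573e+00 -1.000e-03 -8.010e-01] F [ 0.7  0.1 -0.4] M [-0.06 -0.02  0.01] op 60.2 q6 [ 0.98  0.33  1.73 -0.    1.08  0.21]
```

View pics/t9.png

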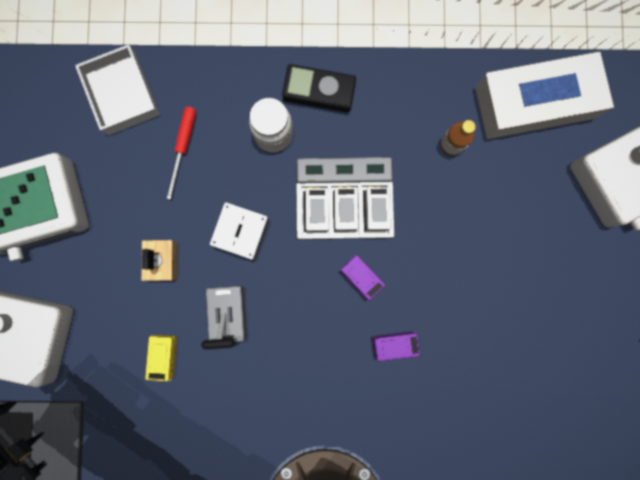

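View pics/s9.png

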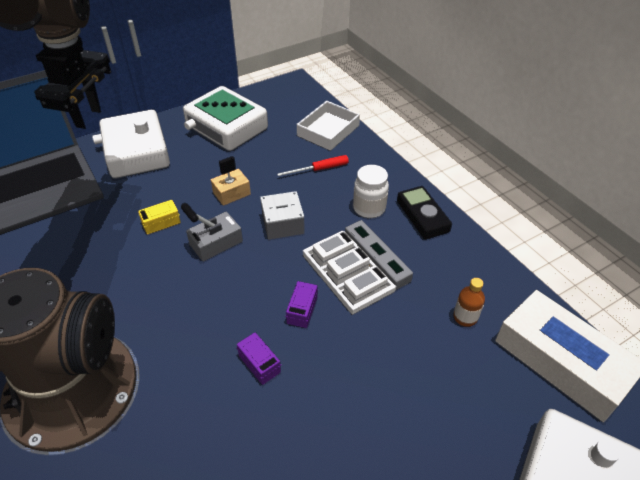

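```bash
python3 -c "
from h import *
crop('pics/s9.png',170,140,260,180,3,'pics/s9c.png')"
```

```text
(no output)
```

View pics/s9c.png

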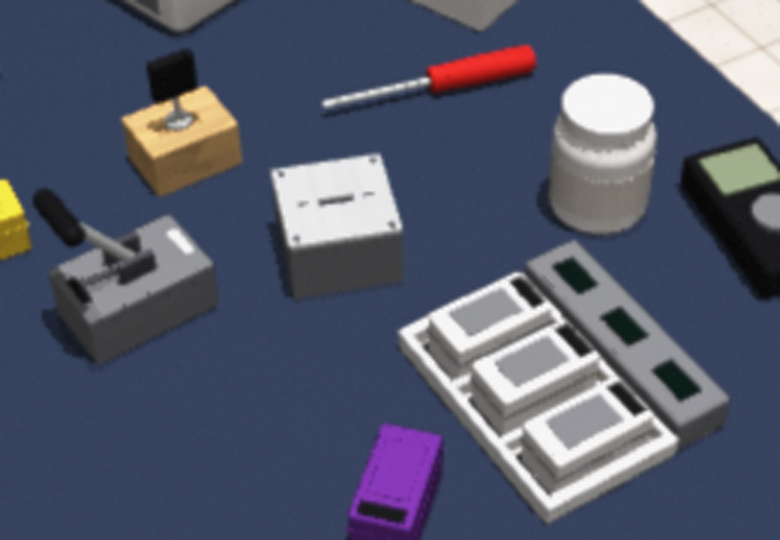

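The side view shows the packs flat, one in each bay, the key standing with its collar on the block, the slot at home and the lever on the black-mark side. I'm handing it in.

```bash
python3 -c "
from h import *
print(env.job_done())"
```

```text
the job is handed in; nothing more can be done
None
```

I completed every step in the order asked and handed the job in at about 39 s of robot time; no verdict is reported.

- **Packs:** three white packs were present, and the isolator was already off at the start. I placed one pack in each tester bay.
- **Isolator on and key:** I switched the isolator on and pushed the key in until its collar rested on the plate. I turned it clockwise until the resisting moment rose from about 0.12 to 0.82 N m, at a hand turn of 1.55 rad. I then turned it back past the play on the home side until it resisted again, and withdrew it freely.
- **Key back and isolator off:** the key is back in its stand at the same seated height as before (tool tip at 75.3 mm), and the isolator is off again.

**Last checks:** the final top and side pictures show the three packs flat in their bays and the key upright in its stand. They also show the lock slot at home and the lever on the black-mark side. The bottle, tub, screwdriver and look-alikes are where they started. I saw no disturbance of a pack, and no check failed or disagreed. The one slip was that the fingers nudged the first pack about 8 mm sideways as they gripped it; it still went into its bay correctly.

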